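# Clear, load and start a slotted laboratory shaker

## Robot

A 6-joint arm with a two-finger parallel gripper is mounted at the origin on the work surface. World frame = base frame: x ahead of the robot, y to its left, z up, the work surface at z = 0. Lengths are in m, angles in rad, forces in N, time in s.
With the tool pointing down it reaches from about 0.425 to 0.95 m from the base axis. Payload 3.5 kg.
Tool frame: the origin (TCP) lies at the very end of the fingers, on their centre line; the grasp point (between the pads) lies 19 mm behind it (ctrl.grip_point_offset is the distance from the TCP to the grasp point, in m); z points along the fingers, y is the line along which they close (so a half turn about z gives the same grasp; the last joint's range is limited). The gripper opens to 85 mm and grips with 20 to 120 N. Pads are 22 mm wide; open, the fingers measure 114 mm over their backs; the gripper's body (76 mm by 85 mm) begins 54 mm behind the grasp point. The pads swing forward as they close: fully open they stand 13 mm farther back than shut.
Start: joints at [-1.441, 0.286, 1.577, -0, 1.279, -0.15], TCP at [0.186, -0.649, 0.231] pointing down, gripper open.
Joint ranges: [-2.77, 2.77], [-0.9, 2.22], [0.21, 2.48], [-1.53, 4.67], [0.24, 2.81], [-2.84, 2.84]. Speed limits (rad/s): [2.79, 2.79, 3.14, 3.14, 3.14, 3.14].

## Interface

Orientations are given as a unit quaternion [x, y, z, w].
In Python, from plant import telemetry, vision, ctrl gives the robot as it stands.
- The arm moves only by the tool arm_command, never from a script. Its argument "series" is one flat list of numbers, 7 for each row, row after row: the shift along the tool's x, y, z in cm, then the turn, a rotation vector about the tool's x, y, z in degrees, then the closure, from 0 (fully open) to 1 (shut). A call has 1 to 10 rows; each row is the pose to reach, as a shift and turn from the pose commanded when the call began, along the tool's axes at that moment; what a row does not reach only later rows make up. A row lasts 1/12 s, in which the tool goes at most 41.7 mm and 7.16 degrees, less where a joint would pass 70% of its speed; a pose out of reach is approached as far as the arm can. A call with a gripper value outside its range is refused whole. The fingers move at their own pace and stop on an object; "force" is the grip in N (left out, the last holds). Time passes only in rows, so rows that repeat a pose let the fingers close. It gives the time, the measured TCP pose, the force, the opening and the grip force at its end, in the units of the state.
- telemetry.get_state(): the state, without advancing time (a new reading comes with each control period).
- vision.read_camera(name): name is "side" or "top"; returns a dict with "color" (420x560x3 uint8, blue, green, red), "K" (3x3 intrinsics, pixels), "D" ([k1, k2, p1, p2, k3] as OpenCV has them; the pictures are not rectified), "rvec" (rotation vector, rad) and "tvec" (3), from world to camera coordinates, as OpenCV has them. Camera axes: x right, y down, z forward; pixel columns grow to the right and rows downward; lengths in m; the calibration is good to about 2 mm. A picture is of the moment at which its call begins. There is no depth.
- ctrl.sign_off(): hands the job in; it is judged then, once.
The state is a dict: "time": time; "qpos": joint angles; "dq": joint speeds; "joint_efforts": joint torques, N m; "eef_pos": TCP position; "tcp_rot": TCP orientation; "contact_force": force on the tool from outside, world axes, zero at the start; "wrist_torque": the same for the moment, N m; "opening": opening from 0.0 (shut) to 1.0 (fully open); "finger_force": force on a finger pad.
Only numpy, scipy, OpenCV 4.12 (cv2) and the standard library are available. Lean on these libraries where they do the work, as an engineer would, in place of code of your own. Each camera call takes 0.05 s, during which the arm holds its last target. There are 200 camera calls.

## Task

Use the scraper to drive the two nuts lodged in the shaker's slot out of its open end into the crumb tray, pressing gently (never more than 30 N between scraper and shaker), then stand all the amber glass jars that are out on the bench on the shaker's rubber mat, and only then turn the switch clockwise past its click so that it stays on. The jars are thin glass: grip them with no more than 40 N a finger and set them down softly, not letting go in the air nor pressing them onto the shaker with more than 40 N. At the end the scraper hangs in its stand again and the other things on the bench are left alone.

Things in the scene. Friction and masses are not known exactly. Their poses are not given: they have to be found in the camera images.
- shaker: Fixed shaker, white base with an aluminium top, 220 mm long (its y), reaching from x = -95 to +120 mm, top face 60 mm above the bench. Origin on the bench, z up. A T-slot runs along its y on the side nearer the robot (x = -67 mm), open at the +y end face; at +x lies a rimmed rubber mat, and a fixed grey crumb tray is on the +y end, below the slot's mouth.
- slot_closed (a point): Closed end of the slot's inside, on its centre line, level with the top face. Slot mouth 12 mm wide, lips 5 mm thick, under them a channel 22 mm wide and 10 mm high with its floor 15 mm below the top face. The first 40 mm from here are free of nuts at the start.
- slot_open (a point): Open end of the slot, on its centre line, at the level of the top face; 210 mm from slot_closed along the shaker's +y.
- mat_mid (a point): Centre of the rubber mat, on its surface, 62 mm above the bench; axes as the shaker's. The mat is 137 mm (x) by 204 mm (y) inside a rim 8 mm wide that stands 6 mm above it. It has room for four jars, two by two.
- tray_mid (a point): Centre of the crumb tray's inner floor, 4 mm above the bench; axes as the shaker's. Inside 78 mm (x) by 72 mm (y), walls reach 34 mm above the bench; the side towards the slot is the shaker's end face, the top is open.
- nut0: Plain steel slide nut in the slot, 18 mm across the slot, 16 mm along it, 8 mm high, 20 g; it is wider than the slot's mouth, so it can leave only by the open end. Origin at the centre of its underside.
- nut1: The other, identical nut in the slot, nearer to the open end.
- scraper_grip (a point): Centre of the scraper's black head, 26 mm (its x) by 46 mm (y) by 36 mm high; z up as it hangs. Below the head a steel blade 5 mm (x) by 6 mm (y), 40 mm long, its tip 58 mm straight below this point. 80 g. Grip the head over its 26 mm and push along x, so that it cannot turn in the fingers. With x along the slot and the tip 2 to 5 mm above the channel floor it pushes the nuts.
- scraper_home (a point): Where the centre of the scraper's head is as it hangs in its stand; axes as the scraper's then, either way round. The fixed stand has two steel uprights (24 mm in x by 14 mm in y, 24 mm apart along y, tops 60 mm above the bench); the blade hangs between them and the head rests on their tops.
- knob_grip (a point): On the switch's axis, at the height to grip (78 mm above the bench). A black bar 44 mm long (its x), 14 mm thick (y); its top is 12 mm above this point, and 14 mm below it is a round disc of 48 mm diameter. On a fixed grey control box 90 mm square, 55 mm high. Axes turn with the bar; z up.
- knob (a joint): Angle of the switch: 0 is off, grows clockwise seen from above, 1.2 rad is on (stops at both ends). An over-centre mechanism resists the first half (0.08 N m at 0, falling to nothing at 0.6 rad) and then snaps it on to 1.2; let go before 0.6 it springs back to 0.
- jar0_mid (a point): Amber glass jar with a white cap, all alike: glass 48 mm diameter and 36 mm high, cap 38 mm diameter, 42 mm high in all, 60 to 130 g, standing upright. This point is on its axis, half-way up (21 mm above its underside); z is its axis. May be absent.
- jar1_mid (a point): Amber glass jar with a white cap, all alike: glass 48 mm diameter and 36 mm high, cap 38 mm diameter, 42 mm high in all, 60 to 130 g, standing upright. This point is on its axis, half-way up (21 mm above its underside); z is its axis. May be absent.
- jar2_mid (a point): Amber glass jar with a white cap, all alike: glass 48 mm diameter and 36 mm high, cap 38 mm diameter, 42 mm high in all, 60 to 130 g, standing upright. This point is on its axis, half-way up (21 mm above its underside); z is its axis. May be absent.
- jar3_mid (a point): Amber glass jar with a white cap, all alike: glass 48 mm diameter and 36 mm high, cap 38 mm diameter, 42 mm high in all, 60 to 130 g, standing upright. This point is on its axis, half-way up (21 mm above its underside); z is its axis. May be absent.
- vial: Small bystander glass bottle, 26 mm diameter, 55 mm high; leave alone. Origin at the centre of its underside.
- reagent: White reagent bottle with a blue cap, 70 mm diameter, 150 mm high; leave alone. Origin at the centre of its underside.
- beaker: Empty glass beaker, 76 mm diameter, 90 mm high; leave alone. Origin at the centre of its underside.
- dish: White ceramic dish, 90 mm diameter, 20 mm high; leave alone. Origin at the centre of its underside.
- canister: Steel canister, 60 mm diameter, 90 mm high; leave alone. Origin at the centre of its underside.
- screwdriver: Screwdriver, 160 mm long, lying on the bench; leave alone. Origin at its middle.
Mind the look-alikes: they are no part of the job. What is meant by the part that bears scraper_grip is not pink or red, and is the larger of those in its own colour.

How it is judged:
By the outcome, as a careful person would: the job done as asked, in the order asked, and still so for the second after the job is handed in, with the robot touching nothing.
Of jar0, jar1, jar2, jar3 only 3 to 4 are there at a start; the rules pass over those that are not, and their reading is None.
At some moment in a run one of jar0, jar1, jar2, jar3 may be knocked a few centimetres aside while the robot is not near it.
It also fails if it takes over 200 s, if anything falls off the work surface, if the arm or the gripper's body presses on something with over 40 N, if the wrist force passes 120 N, or if a joint passes its speed limit or range.

## Working session

There is one attempt and no reset: what is moved stays moved. The work goes in short steps, Python scripts to look and compute and a tool call to move; the robot and the scene stay as the last step left them, time stands still between calls to the robot, and variables do not carry over. Pictures are saved under pics/ and viewed, at most 14 in all, crops included, and the job is handed in when it is done.

Besides the shell and the picture viewer there is one more tool, called as name(argument=value, ...) on one line, values as JSON. arm_command: Moves the arm, as the interface text tells. Its arguments: {"type":"object","properties":{"series":{"type":"array","items":{"type":"number"}},"force":{"type":"number"}},"required":["series"]}

```bash
mkdir -p pics; ls; cat > h.py <<'E'
import numpy as np, cv2
from plant import telemetry, vision, ctrl
from scipy.spatial.transform import Rotation as R
def snap(n,f):
    c=vision.read_camera(n); cv2.imwrite('pics/'+f+'.png',c['color']); np.savez('pics/'+f+'.npz',**c); return c
def load(f): return dict(np.load('pics/'+f+'.npz'))
def px2w(c,uv,z):
    uv=np.array(uv,float).reshape(-1,1,2)
    n=cv2.undistortPoints(uv,c['K'],c['D'])[:,0]
    Rm=cv2.Rodrigues(c['rvec'])[0]; t=np.array(c['tvec']).ravel()
    o=-Rm.T@t; d=np.c_[n,np.ones(len(n))]@Rm
    z=np.broadcast_to(z,len(n))
    return o+d*((z-o[2])/d[:,2])[:,None]
def w2px(c,p): return cv2.projectPoints(np.array(p,float).reshape(-1,3),c['rvec'],c['tvec'],c['K'],c['D'])[0][:,0]
def crop(f,x0,y0,x1,y1,s,o):
    im=cv2.imread('pics/'+f+'.png')[y0:y1,x0:x1]; cv2.imwrite('pics/'+o+'.png',cv2.resize(im,None,fx=s,fy=s,interpolation=cv2.INTER_CUBIC))
E
python3 - <<'E'
from h import *
for n in('top','side'):
    c=snap(n,n+'0'); Rm=cv2.Rodrigues(c['rvec'])[0]; print(n,-Rm.T@np.array(c['tvec']).ravel(),c['K'][0],Rm[2])
print(telemetry.get_state())
a=[cv2.imread('pics/%s0.png'%n) for n in('top','side')]
E
```

```text
pics
top [ 0.40985372 -0.02325212  1.46466083] [523.05804737   0.         286.46530654] [ 0.11602126 -0.01301954 -0.9931614 ]
side [0.31429989 0.90486905 0.6869092 ] [429.43908137   0.         278.06628858] [ 0.22806813 -0.82300207 -0.52024275]
{'time': 0.1, 'qpos': array([-1.44099062e+00,  2.87111956e-01,  1.57804792e+00,  2.93223890e-05,
        1.27860231e+00, -1.49980815e-01]), 'dq': array([-0.00120232, -0.00027088, -0.00337471,  0.00031841, -0.00099527,
       -0.00049768]), 'joint_efforts': array([ 6.96899206e-04, -4.07296586e+01, -2.93699616e+01, -1.54247277e-04,
        3.40578576e-03,  2.86911188e-06]), 'eef_pos': array([ 0.18637067, -0.64813645,  0.23005286]), 'tcp_rot': array([ 9.90230893e-01,  1.39433142e-01,  2.49769490e-05, -1.08457288e-03]), 'contact_force': array([ 0.96295751, -1.13062965, -0.77058901]), 'wrist_torque': array([0.0337739 , 0.01251403, 0.05407742]), 'finger_force': 0.0, 'opening': 0.9971881261326823}
```

View pics/top0.png

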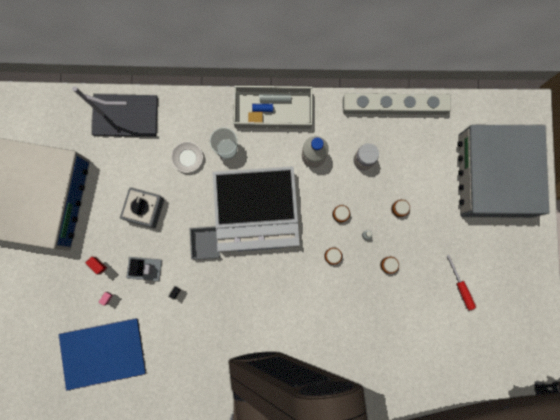

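View pics/side0.png

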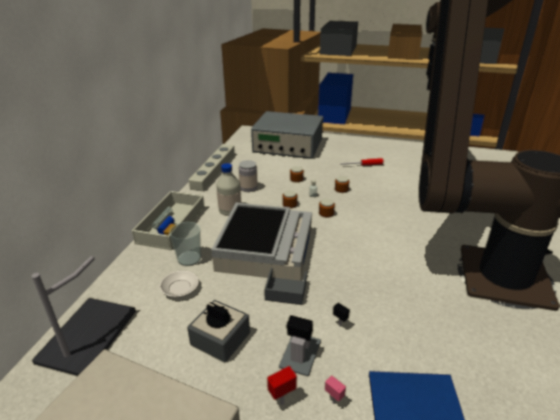

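The top view shows the shaker at (257,210), with its tray at (205,243). The knob box is at (142,208) and the stand with the black scraper at (143,268). There are four jars: (342,213), (401,208), (334,256) and (390,265). The vial is at (367,235), and a smaller black decoy sits at (175,293). I'll enlarge the regions that matter.

```bash
python3 - <<'E'
from h import *
crop('top0',110,150,310,300,4,'c1')
crop('top0',310,190,420,280,7,'c2')
E
```

```text
(no output)
```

View pics/c1.png

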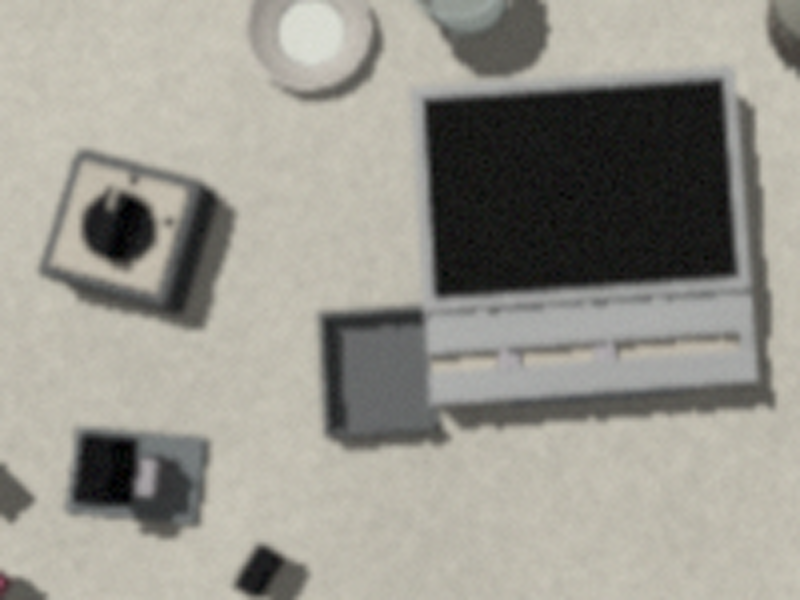

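View pics/c2.png

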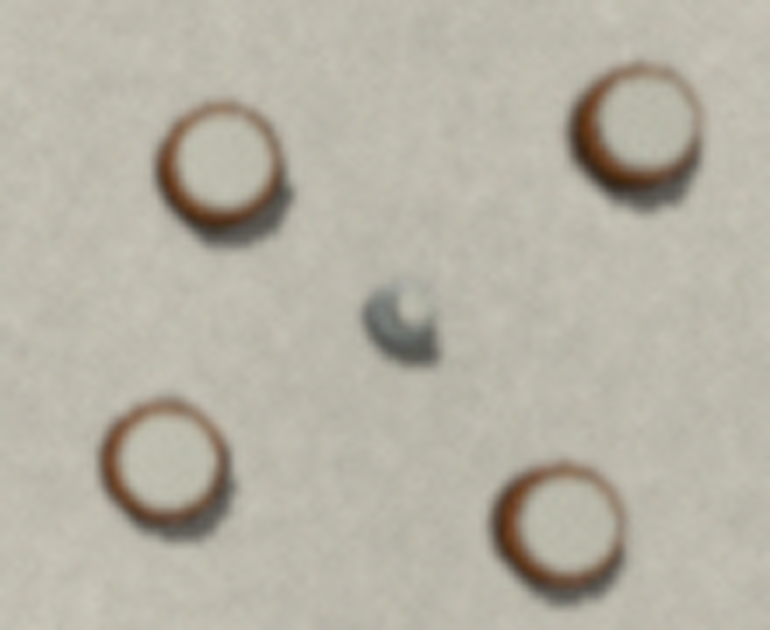

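In crop 1 the slot runs from (740,340) to (432,363), with nuts at about (512,357) and (608,350). The box top's centre is near (119,226), and the scraper head is at about (75–137, 435–505). Crop 2 has the jar caps at (222,160), (648,118), (166,460) and (566,522). Next I'll fit these to world coordinates.

```bash
cat > m1.py <<'E'
from h import *
from scipy.optimize import least_squares
c=load('top0'); s=load('side0')
f1=lambda P:np.array(P,float).__add__(.5)/4-.5+[110,150]
f2=lambda P:np.array(P,float).__add__(.5)/7-.5+[310,190]
def fit(model,px,g):
    T=lambda q:np.c_[np.array(model)[:,:2]@np.array([[np.cos(q[2]),np.sin(q[2])],[-np.sin(q[2]),np.cos(q[2])]])+q[:2],np.array(model)[:,2]]
    r=least_squares(lambda q:(w2px(c,T(q))-px).ravel(),g); return r.x,r.fun.reshape(-1,2),T
m=[[.12,.11,.068],[.12,-.11,.068],[-.033,.11,.068],[-.033,-.11,.068],[-.095,.11,.06],[-.095,-.11,.06],[-.067,.11,.06],[-.067,-.1,.06]]
q,r,T=fit(m,f1([[414,92],[733,68],[424,304],[750,286],[430,404],[758,380],[432,363],[740,340]]),[.5,.1,0])
print('shaker',q,'\n',r.round(2))
sh=q
def S(x,y): return q[:2]+R.from_euler('z',q[2]).as_matrix()[:2,:2]@[x,y]
print('closed',S(-.067,-.1),'open',S(-.067,.11),'mat',S(.0435,0),'tray',S(-.067,.11+.036))
for p in([512,357],[608,350]):
    w=px2w(c,f1(p),.053)[0]; d=R.from_euler('z',-q[2]).as_matrix()[:2,:2]@(w[:2]-q[:2]); print('nut',w,d)
k=.045; b,r,_=fit([[k,k,.055],[k,-k,.055],[-k,-k,.055],[-k,k,.055]],f1([[80,150],[200,184],[165,304],[42,270]]),[.45,.35,-.3])
print('box',b,r.round(2))
a=px2w(c,f1([[133,180],[168,222]]),.055)[:,:2]-b[:2]; print('ticks deg',np.degrees(np.arctan2(a[:,1],a[:,0])),np.hypot(*a.T))
a=px2w(c,f1([[109,190],[116,210]]),.09)[:,:2]-b[:2]; print('stripe',np.degrees(np.arctan2(a[:,1],a[:,0])),np.hypot(*a.T))
for P in([222,160],[648,118],[166,460],[566,522]): print('jar',px2w(c,f2(P),.042)[0])
print('vial',px2w(c,f2([408,295]),.055)[0])
print('stand base',px2w(c,f1([[78,430],[208,438],[198,524],[68,514]]),.004),)
print('head TL BL left',px2w(c,f1([[78,433],[74,502]]),.096))
E
python3 m1.py; python3 - <<'E'
from h import *
crop('side0',180,260,380,410,4,'c3')
E
```

```text
shaker [0.57948049 0.04052248 0.0813393 ] 
 [[-0.7  -1.46]
 [ 0.62 -0.9 ]
 [ 0.01  1.72]
 [ 0.54  0.46]
 [ 0.16  0.03]
 [ 0.14  0.17]
 [-0.92 -0.16]
 [ 0.16  0.06]]
closed [ 0.52082697 -0.06459062] open [0.50376455 0.14471507] mat [0.62283667 0.04405684] tray [0.50083956 0.18059605]
nut [0.50841969 0.0893943  0.053     ] [-0.06685504  0.0544839 ]
nut [0.51381524 0.02477957 0.053     ] [-0.06672725 -0.01035558]
box [ 0.59368922  0.35322578 -0.25721562] [[-0.67 -1.1 ]
 [ 1.5  -0.82]
 [ 0.44  1.1 ]
 [-1.24  0.78]]
ticks deg [-10.79185982 -83.3304403 ] [0.03251052 0.03080768]
stripe [  0.2010663  -37.82984302] [0.01971871 0.00820575]
jar [ 0.58482043 -0.1921971   0.042     ]
jar [ 0.6032898  -0.35927941  0.042     ]
jar [ 0.46731863 -0.17011165  0.042     ]
jar [ 0.44513305 -0.32491229  0.042     ]
vial [ 0.531454   -0.26241824  0.055     ]
stand base [[0.45854532 0.39075381 0.004     ]
 [0.45372849 0.30172267 0.004     ]
 [0.39477736 0.30620196 0.004     ]
 [0.40105437 0.39481295 0.004     ]]
head TL BL left [[0.45354625 0.36458745 0.096     ]
 [0.40928582 0.3650412  0.096     ]]
```

View pics/c3.png

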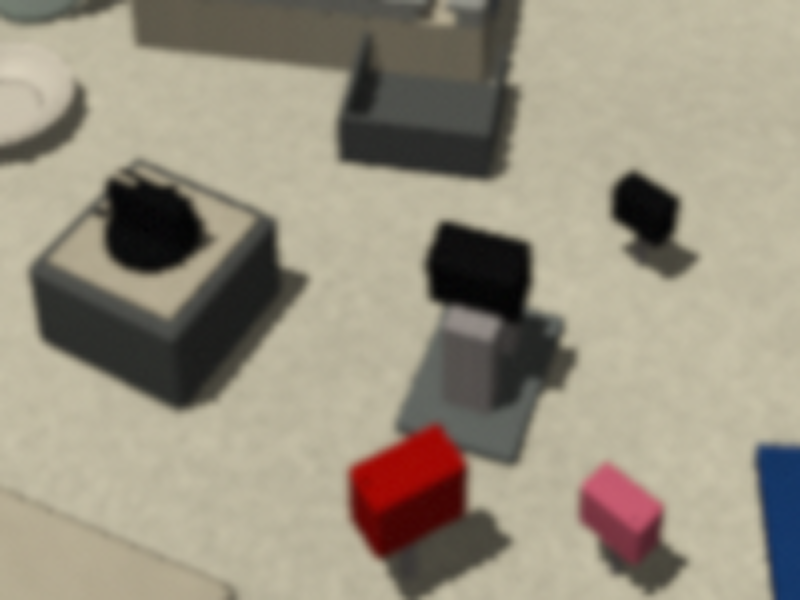

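Crop 3 shows the scraper's black head on the stand, spanning (430–530, 222–318), with a light upright at (475,355). The layout of the uprights is unclear, so I'll overlay model wireframes on an enlargement.

```bash
cat > ov.py <<'E'
from h import *
def box(cx,cy,z0,z1,lx,ly,yaw):
    v=np.array([[a*lx/2,b*ly/2,z] for z in(z0,z1) for a,b in((-1,-1),(1,-1),(1,1),(-1,1))])
    M=R.from_euler('z',yaw).as_matrix(); v=v@M.T; v[:,:2]+=[cx,cy]; return v
E=[(0,1),(1,2),(2,3),(3,0),(4,5),(5,6),(6,7),(7,4),(0,4),(1,5),(2,6),(3,7)]
def zoom(f,x0,y0,x1,y1,s,gain=2.2):
    im=cv2.resize(cv2.imread('pics/'+f+'.png')[y0:y1,x0:x1],None,fx=s,fy=s,interpolation=cv2.INTER_CUBIC)
    im=np.clip(255*(im/255.)**(1/gain),0,255).astype(np.uint8)
    def dr(v,col):
        p=(w2px(load(f),v)-[x0,y0]+.5)*s-.5
        for i,j in E: cv2.line(im,tuple(map(int,p[i].round())),tuple(map(int,p[j].round())),col,1)
    return im,dr
E
python3 - <<'E'
from ov import *
out=[]
for f,r,s in(('side0',(275,305,325,380),8),('top0',(120,250,170,287),8)):
    for k in(0,1):
        im,dr=zoom(f,*r,s)
        if k:
            cx,cy,yw=.4275,.350,-.04
            dr(box(cx,cy,.06,.096,.046,.026,yw),(0,255,0))
            for d in(-.012,.012): dr(box(cx+d,cy,.004,.06,.014,.024,yw),(0,0,255))
        out.append(im)
a=np.hstack(out[:2]); b=np.hstack(out[2:])
cv2.imwrite('pics/c4.png',np.vstack([a[:300],b[:296,:a.shape[1]]]) if a.shape[1]==b.shape[1] else a)
E
```

```text
(no output)
```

View pics/c4.png

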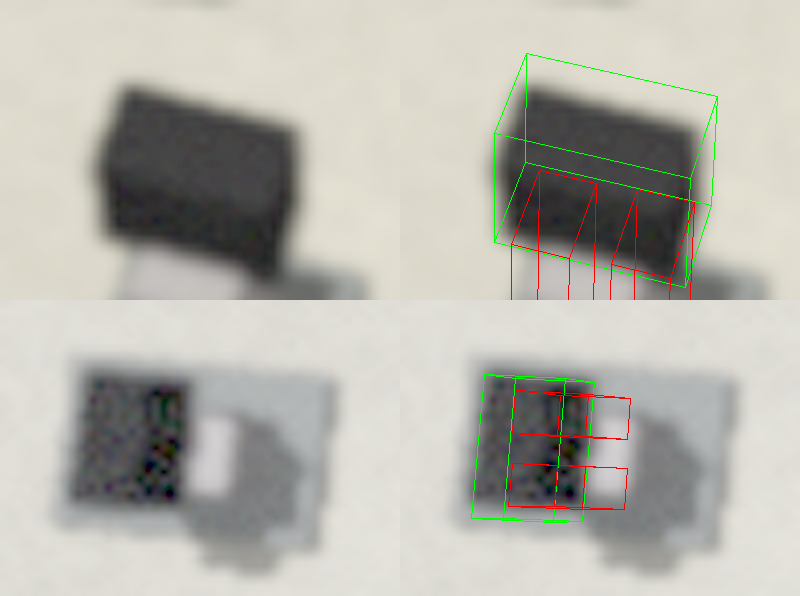

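The overlay at 26×46×36 upright doesn't match the dark shape, because the back-top edge sits lower than predicted. I'll fit the known box with free tilt and scale to the silhouettes in both views.

```bash
cat > fit.py <<'E'
from ov import *
from scipy.optimize import differential_evolution
rois={'side0':(280,308,325,350),'top0':(122,252,152,284)}
S=4; masks={}
for f,(a,b,c_,d) in rois.items():
    g=cv2.cvtColor(cv2.imread('pics/'+f+'.png')[b:d,a:c_],cv2.COLOR_BGR2GRAY)
    g=cv2.resize(g,None,fx=S,fy=S,interpolation=cv2.INTER_CUBIC); masks[f]=g<70
    print(f,g.min(),np.median(g),masks[f].sum())
C={f:load(f) for f in rois}
def sil(v,f):
    a,b,c_,d=rois[f]; p=((w2px(C[f],v)-[a,b]+.5)*S-.5).astype(np.float32)
    m=np.zeros(masks[f].shape,np.uint8); cv2.fillConvexPoly(m,cv2.convexHull(p).round().astype(int),1); return m>0
def verts(q,dims):
    v=box(0,0,-dims[2]/2,dims[2]/2,dims[0],dims[1],0)
    return v@R.from_euler('zxy',q[3:6]).as_matrix().T+q[:3]
def cost(q,dims):
    return sum((sil(verts(q,dims),f)^masks[f]).sum() for f in rois)
D=(.046,.026,.036)
for nm,lo in(('upright',0.001),('tilt',.9)):
    r=differential_evolution(lambda q:cost(q,D),[(.40,.455),(.32,.38),(.03,.1),(-.5,.5),(-lo,lo),(-.3*lo,.3*lo)],seed=1,maxiter=120,popsize=12); print(nm,r.x.round(4),r.fun)
r=differential_evolution(lambda q:cost(q[:6],q[6:]),[(.40,.455),(.32,.38),(.03,.1),(-.5,.5),(-.001,.001),(-.001,.001),(.03,.06),(.015,.05),(.015,.05)],seed=1,maxiter=150,popsize=12); print('dims',r.x.round(4),r.fun)
E
python3 fit.py
```

```text
side0 3 141.0 9944
top0 0 123.0 4996
upright [ 4.282e-01  3.520e-01  6.940e-02 -3.710e-02  2.000e-04 -0.000e+00] 5645.0
tilt [ 0.4287  0.3511  0.0732  0.069   0.8093 -0.0718] 5006.0
dims [ 4.294e-01  3.510e-01  7.450e-02 -5.370e-02 -5.000e-04 -3.000e-04
  4.370e-02  3.160e-02  1.630e-02] 4265.0
```

```bash
sed -i 's/masks\[f\]=g<70/n,L,st,_=cv2.connectedComponentsWithStats((g<TH[f]).astype(np.uint8)); masks[f]=L==1+st[1:,4].argmax(); print(st[1+st[1:,4].argmax()]\/S)/; s/^S=4;/S=4; TH={"side0":42,"top0":50};/' fit.py; python3 fit.py
python3 - <<'E'
from h import *
for f,(x0,y0,x1,y1) in(('side0',(284,310,318,350)),('top0',(124,254,160,284))):
    g=cv2.cvtColor(cv2.imread('pics/'+f+'.png'),cv2.COLOR_BGR2GRAY)
    for y in range(y0,y1,2): print(y,*['%3d'%g[y,x] for x in range(x0,x1,2)])
E
```

```text
[   7.5    8.5   30.5   33.5 1995.5]
side0 3 141.0 7982
[  7.     7.25  14.75  17.   876.5 ]
top0 0 123.0 3506
upright [ 4.294e-01  3.514e-01  7.070e-02  1.674e-01 -9.000e-04  1.000e-04] 4597.0
tilt [ 0.4285  0.3486  0.0713  0.0469 -0.5149 -0.1341] 3545.0
dims [ 4.297e-01  3.510e-01  7.480e-02 -5.710e-02 -9.000e-04 -3.000e-04
  4.130e-02  2.860e-02  1.660e-02] 1889.0
310 182 183 183 184 182 180 184 185 186 184 187 190 184 180 182 184 185
312 181 184 184 182 181 182 182 184 183 182 186 190 186 185 185 186 182
314 182 186 182 161 158 166 178 183 183 185 185 187 186 186 184 182 184
316 185 186 158  66  43  71 104 143 161 177 183 182 182 183 184 185 187
318 180 181 121  26  13  14  17  31  46  84 107 141 160 171 182 184 183
320 179 169  86  17  14  14  12  14  13  15  18  29  50  83 140 180 183
322 177 137  39  13  13  14  14  14  16  14  14  13  12  19  89 173 183
324 173 110  23  15  16  14  15  13  14  15  15  15  14  14  77 168 181
326 171  91  14  10  12  13  16  14  15  14  15  14  15  12  76 173 185
328 177 112  18   6   8   8  12  12  13  14  16  15  12  10  76 178 191
330 182 13
[... 1149 characters left out ...]
 100 108 119 124
266 189 185 129  41  18  21  15  13  13  13  83 161 138  67  52  72 112 122
268 185 180 103  27  17  19  24   8   8   8  89 160 130  60  56  59  88 118
270 185 176 100  27  25  24  18   1  14  29 124 162 117  57  53  56  58  97
272 184 158  77  27  25  18  14  13  16  25 131 156 111  53  50  54  62 100
274 184 155  75  29  29  22   8   7   6  24  75  91  70  55  53  56  67 111
276 181 143 112  89  80  73  71  71  70  60  55  56  54  56  58  55  65 107
278 186 169 132 135 134 130 121 114 116 108  62  58  54  53  59  84  91 104
280 185 187 184 182 178 179 177 173 175 169 125  82  74  72  78 107 114 105
282 185 187 189 189 188 183 185 186 184 188 160 102  96  88  91 111 165 173
```

```bash
sed -i 's/"side0":42/"side0":28/; s/^D=.*/D=(.044,.024,.034)/' fit.py; sed -i "s/^for nm,lo.*/for nm,lo in(('upright',0.001),('tilt',.6)):/" fit.py
sed -i 's/\[(.40,.455),(.32,.38),(.03,.1),(-.5,.5),(-lo,lo),(-.3\*lo,.3\*lo)\]/[(.40,.455),(.32,.38),(.03,.1),(-.5,.5),(-lo,lo),(-.2*lo,.2*lo)]/' fit.py
cat >> fit.py <<'E'
im=[]
r1=differential_evolution(lambda q:cost(q,D),[(.40,.455),(.32,.38),(.03,.1),(-.5,.5),(-.6,.6),(-.1,.1)],seed=2,maxiter=150,popsize=12)
print(r1.x.round(4),r1.fun)
for q,dm in((r1.x,D),(r.x[:6],r.x[6:])):
    row=[]
    for f,s in(('side0',8),('top0',10)):
        i,dr=zoom(f,*rois[f],s,3); dr(verts(q,dm),(0,255,0))
        for d in(-.019,.019): dr(box(.427,.348+d,.004,.06,.024,.014,-.06),(0,0,255))
        row.append(cv2.copyMakeBorder(i,0,max(0,340-i.shape[0]),0,0,0)[:300])
    im.append(np.hstack(row))
cv2.imwrite('pics/c5.png',np.vstack(im))
E
python3 fit.py
```

```text
[   7.75    8.75   23.75   24.   1607.25]
side0 3 141.0 6429
[  7.     7.25  14.75  17.   876.5 ]
top0 0 123.0 3506
upright [ 4.292e-01  3.508e-01  7.180e-02  1.508e-01  2.000e-04 -1.000e-04] 2961.0
tilt [ 0.4286  0.3505  0.0734  0.0141 -0.5029 -0.1136] 1829.0
dims [ 4.292e-01  3.509e-01  7.450e-02 -4.900e-02  9.000e-04  2.000e-04
  4.050e-02  2.860e-02  1.550e-02] 827.0
[ 0.4289  0.3498  0.0726  0.007  -0.5127 -0.0901] 1829.0
```

View pics/c5.png

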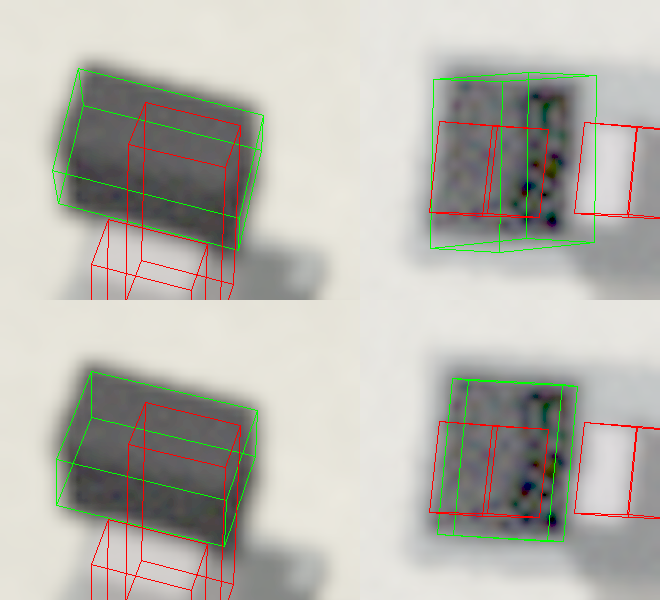

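```bash
cat > fit2.py <<'E'
from ov import *
from scipy.optimize import differential_evolution
S=4
def run(name,rois,bounds0,mk):
    C={f:load(f) for f in rois}; M={}
    for f,(a,b,c_,d) in rois.items():
        g=cv2.resize(cv2.imread('pics/'+f+'.png')[b:d,a:c_],None,fx=S,fy=S,interpolation=cv2.INTER_CUBIC).astype(int)
        m=mk(g,f).astype(np.uint8); n,L,st,_=cv2.connectedComponentsWithStats(m); M[f]=L==1+st[1:,4].argmax()
    def verts(q,d): return box(0,0,-d[2]/2,d[2]/2,d[0],d[1],0)@R.from_euler('zxy',q[3:6]).as_matrix().T+q[:3]
    def cost(q,d):
        s=0;v=verts(q,d)
        for f,(a,b,_,_) in rois.items():
            p=((w2px(C[f],v)-[a,b]+.5)*S-.5); m=np.zeros(M[f].shape,np.uint8)
            cv2.fillConvexPoly(m,(cv2.convexHull(p.astype(np.float32))*16).round().astype(int),1,shift=4); s+=((m>0)^M[f]).sum()
        return s
    e=1e-4
    P=bounds0
    r=differential_evolution(lambda q:cost(q[:6],q[6:]),P+[(-1.6,1.6),(-e,e),(-e,e),(.015,.06),(.015,.06),(.01,.06)],seed=1,maxiter=200,popsize=12,tol=1e-4)
    print(name,'free dims',r.x[:4].round(4),r.x[6:].round(4),r.fun,[int(m.sum()) for m in M.values()])
    for sc in(1.0,):
        D=np.array((.046,.026,.036))*sc
        r=differential_evolution(lambda q:cost(q,D),P+[(-1.6,1.6),(-.7,.7),(-.7,.7)],seed=1,maxiter=200,popsize=12,tol=1e-4)
        print('  tilt',r.x.round(4),r.fun)
red=lambda g,f:(g[...,2]-g[...,1]>60)
run('red',{'side0':(255,355,310,410),'top0':(80,250,112,280)},[(.39,.5),(.38,.5),(.02,.12)],red)
run('pink',{'side0':(318,370,350,405),'top0':(93,288,117,308)},[(.3,.45),(.35,.5),(.02,.12)],lambda g,f:(g[...,2]-g[...,1]>40))
blk=lambda g,f:g.sum(2)/3<(45 if f=='side0' else 55)
run('small',{'side0':(325,298,355,325),'top0':(165,283,182,302)},[(.3,.45),(.2,.35),(.02,.12)],blk)
E
python3 fit2.py
```

```text
red free dims [ 0.4343  0.4625  0.0606 -0.7497] [0.0182 0.0403 0.0361] 660.0 [9583, 2814]
  tilt [ 0.4349  0.4581  0.0549  0.7491 -0.3293 -0.0649] 3366.0
pink free dims [ 0.4293  0.3804  0.0515 -1.3518] [0.0326 0.0532 0.0262] 6872.0 [5339, 1533]
  tilt [ 0.3329  0.4769  0.0904 -0.0577 -0.6969 -0.4414] 4308.0
small free dims [ 0.3628  0.2558  0.0388 -0.5665] [0.026  0.015  0.0193] 395.0 [2875, 1105]
  tilt [ 0.4389  0.2673  0.0633 -0.8972 -0.3021  0.2729] 3980.0
```

```bash
cat >> m1.py <<'E'
print('---side check (c3 px)')
def inc3(v): return ((w2px(s,v)-[180,260]+.5)*4-.5).round(0).tolist()
from ov import box
print('box top exp (135,160),(272,222),(175,330),(35,265)',inc3(box(b[0],b[1],0,.055,.09,.09,b[2])[4:]))
print('box bottom exp (42,340),(180,408)',inc3(box(b[0],b[1],0,.055,.09,.09,b[2])[:4]))
print('tray far-end top exp (340,120),(493,140)',inc3([[*S(-.067+.042,.11+.076),.034],[*S(-.067-.042,.11+.076),.034]]))
print('tray far-end bottom exp (340,160),(492,177)',inc3([[*S(-.067+.042,.11+.076),0],[*S(-.067-.042,.11+.076),0]]))
print('stand base exp (400,430),(517,463),(565,320)',inc3(px2w(c,f1([[68,514],[78,430],[208,438],[198,524]]),.004)))
E
python3 m1.py | sed -n '/---/,$p'
```

```text
---side check (c3 px)
box top exp (135,160),(272,222),(175,330),(35,265) [[277.0, 212.0], [134.0, 149.0], [21.0, 262.0], [171.0, 335.0]]
box bottom exp (42,340),(180,408) [[282.0, 288.0], [143.0, 225.0], [34.0, 340.0], [180.0, 413.0]]
tray far-end top exp (340,120),(493,140) [[334.0, 114.0], [484.0, 133.0]]
tray far-end bottom exp (340,160),(492,177) [[335.0, 159.0], [483.0, 178.0]]
stand base exp (400,430),(517,463),(565,320) [[513.0, 458.0], [396.0, 425.0], [450.0, 287.0], [562.0, 316.0]]
```

```bash
cat >> fit2.py <<'E'
print('STAND')
blk=lambda g,f:g.sum(2)/3<(100 if f=='side0' else 75)
def blk2(g,f):
    m=g.sum(2)/3<(105 if f=='side0' else 72)
    if f=='side0':   # cut below head's bottom edge (crop coords): line through (290,335.7),(311,340)
        y,x=np.mgrid[:m.shape[0],:m.shape[1]]; X=280+x/S; Y=308+y/S; m&=Y<335.7+(X-290)*.2
    else:
        y,x=np.mgrid[:m.shape[0],:m.shape[1]]; m&=(122+x/S<144.5)&(252+y/S<277)
    return m
run('stand',{'side0':(280,308,325,350),'top0':(122,252,152,284)},[(.40,.455),(.32,.38),(.03,.1)],blk2)
E
sed -i "s/^run('\(red\|pink\|small\)/#&/" fit2.py; sed -i "s/(-1.6,1.6)/(-.5,.5)/g" fit2.py; python3 fit2.py
cat > fit3.py <<'E'
E
python3 - <<'E'
exec(open('fit2.py').read().replace("(-.7,.7),(-.7,.7)","(-1e-4,1e-4),(-1e-4,1e-4)"))
E
```

```text
STAND
stand free dims [ 0.4296  0.3507  0.0748 -0.0379] [0.0442 0.0308 0.0193] 1134.0 [8398, 4045]
  tilt [ 0.4288  0.3498  0.0735  0.0204 -0.4221 -0.0381] 1730.0
STAND
stand free dims [ 0.4296  0.3507  0.0748 -0.0379] [0.0442 0.0308 0.0193] 1134.0 [8398, 4045]
  tilt [ 4.289e-01  3.507e-01  7.120e-02  3.400e-02 -0.000e+00 -1.000e-04] 2709.0
```

arm_command(series=[39.8,-24.9,-2,0,0,18.5,0,39.8,-24.9,-2,0,0,18.5,0,39.8,-24.9,-2,0,0,18.5,0,39.8,-24.9,-2,0,0,18.5,0,39.8,-24.9,-2,0,0,18.5,0,39.8,-24.9,-2,0,0,18.5,0,39.8,-24.9,-2,0,0,18.5,0,39.8,-24.9,-2,0,0,18.5,0,39.8,-24.9,-2,0,0,18.5,0,39.8,-24.9,-2,0,0,18.5,0])

```text
time: 0.93
eef_pos: [0.4655, -0.3371, 0.2487]
tcp_rot: [1.0, -0.022, -0.0, -0.0]
contact_force: [-0.2, -0.8, -1.0]
opening: 0.996
finger_force: 0.0
```

arm_command(series=[5.8,-39,0,0,0,0,0,5.8,-39,0,0,0,0,0,5.8,-39,0,0,0,0,0,5.8,-39,0,0,0,0,0,5.8,-39,0,0,0,0,0,5.8,-39,0,0,0,0,0,5.8,-39,0,0,0,0,0,5.8,-39,0,0,0,0,0,5.8,-39,0,0,0,0,0,5.8,-39,0,0,0,0,0])

```text
time: 1.77
eef_pos: [0.5391, 0.0523, 0.2487]
tcp_rot: [1.0, -0.02, -0.0, -0.001]
contact_force: [-0.1, -0.6, 0.5]
opening: 1.001
finger_force: 0.0
```

arm_command(series=[-12.2,-29.4,8,0,0,0,0,-12.2,-29.4,8,0,0,0,0,-12.2,-29.4,8,0,0,0,0,-12.2,-29.4,8,0,0,0,0,-12.2,-29.4,8,0,0,0,0,-12.2,-29.4,8,0,0,0,0,-12.2,-29.4,8,0,0,0,0,-12.2,-29.4,8,0,0,0,0,-12.2,-29.4,8,0,0,0,0,-12.2,-29.4,8,0,0,0,0])

```text
time: 2.6
eef_pos: [0.4285, 0.3482, 0.1677]
tcp_rot: [1.0, -0.02, -0.001, 0.001]
contact_force: [-0.5, -0.5, -0.0]
opening: 0.996
finger_force: 0.0
```

```bash
python3 - <<'E'
from ov import *
st=telemetry.get_state(); print(st['eef_pos'],st['tcp_rot'],st['qpos'].round(2))
snap('side','side1'); snap('top','top1')
a,_=zoom('side1',250,280,350,380,4,1.3); b,_=zoom('top1',100,230,200,330,4,1.3)
cv2.imwrite('pics/c6.png',np.hstack([a,b]))
E
```

```text
[0.42847071 0.34817365 0.16768172] [ 9.99806885e-01 -1.96054358e-02 -1.09714128e-03  7.84211841e-04] [ 0.5   0.08  1.94 -0.    1.13  2.11]
```

View pics/c6.png

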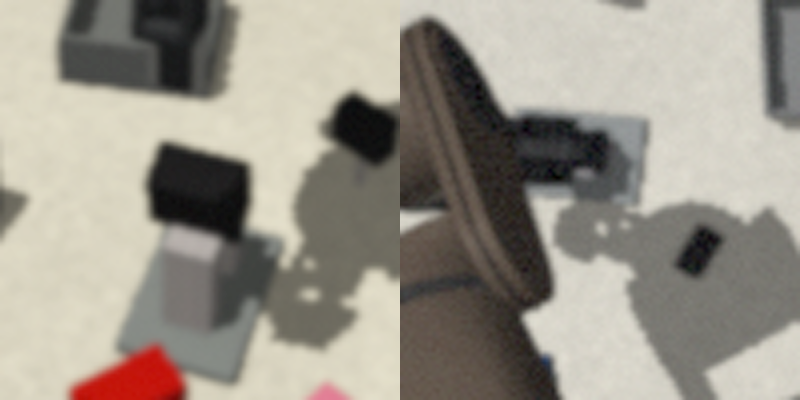

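The side crop shows the head upright, with its top face at (150–250, 145–190) and front face below, resting on the uprights. The gripper is above it, so I'll descend and grip.

arm_command(series=[0,-0.2,4,0,0,0,0,0,-0.2,8,0,0,0,0,0,-0.2,9.5,0,0,0,0,0,-0.2,10.2,0,0,0,0,0,-0.2,10.2,0,0,0,0.6,0,-0.2,10.2,0,0,0,1,0,-0.2,10.2,0,0,0,1,0,-0.2,10.2,0,0,0,1,0,-0.2,10.2,0,0,0,1,0,-0.2,10.2,0,0,0,1], force=50)

```text
time: 3.53
eef_pos: [0.4318, 0.3497, 0.0695]
tcp_rot: [1.0, -0.021, 0.002, -0.001]
contact_force: [-0.8, -1.4, 5.5]
opening: 0.297
finger_force: 48.7
```

arm_command(series=[0,0,-1,0,0,0,1,0,0,-3,0,0,0,1,0,0,-6,0,0,0,1,0,0,-10,0,0,0,1,0,0,-14,0,0,0,1,0,0,-14,0,0,0,1,0,0,-14,0,0,0,1,0,0,-14,0,0,0,1])

```text
time: 4.2
eef_pos: [0.4297, 0.3489, 0.2069]
tcp_rot: [1.0, -0.021, -0.0, 0.0]
contact_force: [0.8, 0.1, -1.7]
opening: 0.297
finger_force: 48.9
```

```bash
python3 - <<'E'
from ov import *
st=telemetry.get_state(); print(st['eef_pos'],st['tcp_rot'],st['contact_force'])
s=snap('side','side2'); snap('top','top2')
print(w2px(s,[.4285,.35,.2]))
a,_=zoom('side2',260,230,360,380,4,1.3)
b,_=zoom('top2',100,230,200,330,4,1.3)
cv2.imwrite('pics/c7.png',np.hstack([a,cv2.copyMakeBorder(b,0,200,0,0,0)]))
E
```

```text
[0.42967782 0.34889838 0.20688254] [ 9.99769801e-01 -2.14541381e-02 -2.42163687e-04  8.42737841e-05] [ 0.82015384  0.13492869 -1.71487597]
[[300.95765984 275.46400898]]
```

View pics/c7.png

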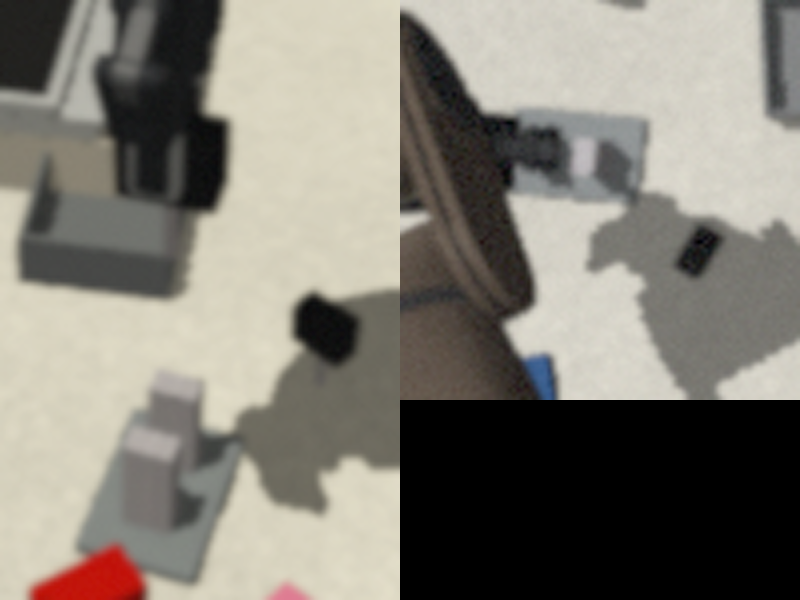

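The scraper is held centred in the fingers, and the empty stand shows two uprights spaced along y. Next is the closed end of the slot.

arm_command(series=[10.6,38.9,3,0,0,-7.1,1,10.6,38.9,3,0,0,-7.1,1,10.6,38.9,3,0,0,-7.1,1,10.6,38.9,5,0,0,-7.1,1,10.6,38.9,5,0,0,-7.1,1,10.6,38.9,5,0,0,-7.1,1,10.6,38.9,5,0,0,-7.1,1,10.6,38.9,5,0,0,-7.1,1,10.6,38.9,5,0,0,-7.1,1,10.6,38.9,5,0,0,-7.1,1])

```text
time: 5.13
eef_pos: [0.5182, -0.0464, 0.1545]
tcp_rot: [0.999, 0.04, -0.002, -0.001]
contact_force: [0.6, 0.3, -0.7]
opening: 0.3
finger_force: 48.9
```

arm_command(series=[0,0,0,0,0,0,1,0,0,0,0,0,0,1,0,0,0,0,0,0,1])

```text
time: 5.38
eef_pos: [0.5183, -0.0437, 0.1553]
tcp_rot: [0.999, 0.04, -0.002, -0.001]
contact_force: [-0.7, 0.4, -1.4]
opening: 0.296
finger_force: 48.9
```

arm_command(series=[0.1,0,2,0,0,0,1,0.1,0,3.5,0,0,0,1,0.1,0,3.8,0,0,0,1,0.1,0,3.8,0,0,0,1])

```text
time: 5.72
eef_pos: [0.5189, -0.0423, 0.1174]
tcp_rot: [0.999, 0.041, -0.002, -0.001]
contact_force: [0.2, 0.2, -0.2]
opening: 0.299
finger_force: 49.0
```

```bash
python3 - <<'E'
from ov import *
st=telemetry.get_state(); p=st['eef_pos'];print(p,st['tcp_rot'],st['contact_force'])
s=snap('side','side3'); snap('top','top3')
for z in(.06,.07,.045):print(z,(w2px(s,[p[0],p[1],z])-[250,170]+.5)*4)
a,_=zoom('side3',250,170,350,290,4,1.4)
b,_=zoom('top3',210,200,310,260,4,1.4)
cv2.imwrite('pics/c8.png',np.hstack([a,cv2.copyMakeBorder(b,0,240,0,0,0)]))
E
```

```text
[ 0.5188924  -0.04227586  0.11739974] [ 9.99136822e-01  4.14903518e-02 -1.90548536e-03 -7.28832248e-04] [ 0.18383487  0.17654932 -0.23627856]
0.06 [[197.84729416 187.77013678]]
0.07 [[198.10780363 175.19679228]]
0.045 [[197.46054509 206.41806798]]
```

View pics/c8.png

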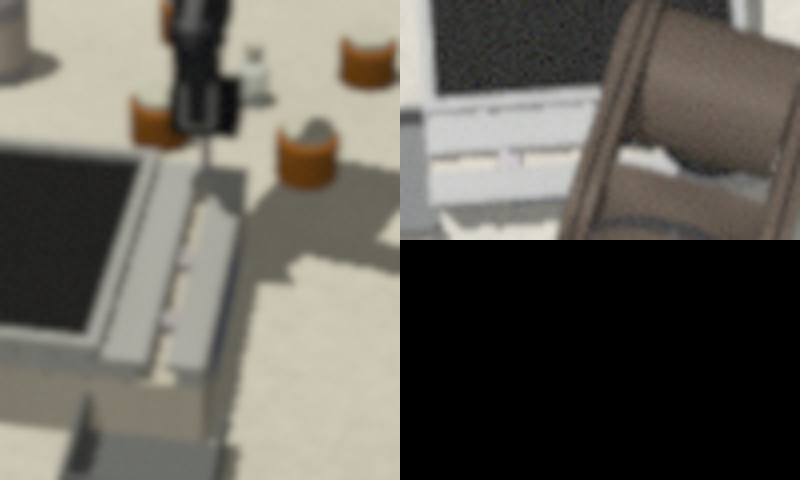

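```bash
python3 - <<'E'
from ov import *
im=cv2.imread('pics/side3.png').astype(int); s=load('side3')
for r in list(range(203,214,1)): print(r,im[r,296:306].sum(1)//3)
P=[]
for r in range(218,262):
    row=im[r,285:312]; cr=(row[:,2]-row[:,0]).clip(0)-8; cr=cr.clip(0)
    x=np.arange(285,312); 
    if cr.sum()>20: P.append((r,(cr*x).sum()/cr.sum(),cr.sum()))
print([(r,round(x,1),int(w)) for r,x,w in P])
def S(x,y,z): 
    q=[.57948,.04052,.08134]; return [*(np.array(q[:2])+R.from_euler('z',q[2]).as_matrix()[:2,:2]@[x,y]),z]
for y in(-.1,-.08,-.05,0,.05,.1,.11): print(y,w2px(s,[S(-.067,y,.06),S(-.061,y,.06),S(-.073,y,.06),S(-.067,y,.045)]).round(1).tolist())
print(w2px(s,[[.5189,-.0423,z] for z in(.07,.08,.1)]))
E
```

```text
203 [22 28 33 36 34 35 40 49 52 49]
204 [ 28  41  53  62  62  58  73  94 107 105]
205 [ 42  58  75  88  87  81 101 132 150 152]
206 [ 75  94 106 112 103  91 113 147 166 172]
207 [120 139 145 137 114  94 115 149 169 175]
208 [154 163 164 150 120  95 113 149 167 174]
209 [165 169 167 152 119  95 113 146 165 171]
210 [160 162 159 144 113  90 103 134 153 158]
211 [150 150 144 126  99  78  83 101 116 121]
212 [144 139 125 102  79  65  63  70  76  80]
213 [140 131 108  81  64  59  57  57  58  59]
[(218, np.float64(299.2), 47), (219, np.float64(299.8), 55), (220, np.float64(299.6), 77), (221, np.float64(299.4), 98), (222, np.float64(299.1), 113), (223, np.float64(298.8), 106), (224, np.float64(298.6), 107), (225, np.float64(298.4), 115), (226, np.float64(298.4), 121), (227, np.float64(298.2), 125), (228, np.float64(298.0), 123), (229, np.float64(297.6), 118), (230, np.float64(297.1), 113), (231, np.float64(297.0), 105), (232, np.float64(296.7), 87), (233, np.float64(297.2), 63), (234, np.float64(297.0), 51), (235, np.float64(296.9), 42), (236, np.float64(297.1), 38), (237, np.float64(297.2)
[... 618 characters left out ...]
 (258, np.float64(296.7), 146), (259, np.float64(297.1), 149), (260, np.float64(297.3), 144), (261, np.float64(297.5), 143)]
-0.1 [[300.1, 212.0], [297.9, 211.8], [302.3, 212.2], [300.0, 216.7]]
-0.08 [[299.0, 216.0], [296.8, 215.8], [301.3, 216.2], [298.9, 220.6]]
-0.05 [[297.4, 222.1], [295.2, 221.8], [299.7, 222.3], [297.3, 226.8]]
0 [[294.6, 232.9], [292.2, 232.6], [296.9, 233.1], [294.5, 237.7]]
0.05 [[291.5, 244.5], [289.0, 244.3], [293.9, 244.8], [291.4, 249.4]]
0.1 [[288.1, 257.1], [285.6, 256.9], [290.6, 257.4], [288.1, 262.2]]
0.11 [[287.4, 259.8], [284.8, 259.5], [289.9, 260.1], [287.4, 264.8]]
[[299.02618074 213.29411243]
 [299.09184581 210.12210976]
 [299.22482849 203.69050724]]
```

arm_command(series=[0,0,0.5,0,0,0,1,0,0,0.8,0,0,0,1,0,0,1.0,0,0,0,1,0,0,1.2,0,0,0,1,0,0,1.2,0,0,0,1])

```text
time: 6.23
eef_pos: [0.5201, -0.044, 0.1067]
tcp_rot: [0.999, 0.04, -0.0, -0.0]
contact_force: [-0.8, -0.1, -1.5]
opening: 0.293
finger_force: 49.0
```

arm_command(series=[0,0,0.1,0,0,0,1,0,0,0.2,0,0,0,1,0,0,0.2,0,0,0,1])

```text
time: 6.48
eef_pos: [0.5203, -0.0441, 0.1049]
tcp_rot: [0.999, 0.04, -0.0, -0.0]
contact_force: [-0.0, 0.6, 0.6]
opening: 0.304
finger_force: 49.0
```

arm_command(series=[0,0,0.1,0,0,0,1,0,0,0.2,0,0,0,1,0,0,0.3,0,0,0,1,0,0,0.3,0,0,0,1])

```text
time: 6.82
eef_pos: [0.5202, -0.044, 0.1018]
tcp_rot: [0.999, 0.04, -0.0, -0.0]
contact_force: [-0.4, -0.2, -0.1]
opening: 0.298
finger_force: 49.0
```

arm_command(series=[0,0,0.1,0,0,0,1,0,0,0.2,0,0,0,1,0,0,0.3,0,0,0,1,0,0,0.3,0,0,0,1])

```text
time: 7.15
eef_pos: [0.5202, -0.044, 0.0988]
tcp_rot: [0.999, 0.04, -0.0, -0.0]
contact_force: [0.5, 0.3, -0.6]
opening: 0.302
finger_force: 49.0
```

arm_command(series=[0,0,0.1,0,0,0,1,0,0,0.2,0,0,0,1,0,0,0.2,0,0,0,1])

```text
time: 7.4
eef_pos: [0.5203, -0.044, 0.0968]
tcp_rot: [0.999, 0.04, -0.0, -0.0]
contact_force: [0.6, 0.2, -1.0]
opening: 0.3
finger_force: 49.0
```

arm_command(series=[0,0,0.1,0,0,0,1,0,0,0.1,0,0,0,1,0,0,0.1,0,0,0,1])

```text
time: 7.65
eef_pos: [0.5204, -0.0441, 0.096]
tcp_rot: [0.999, 0.04, -0.0, -0.0]
contact_force: [-0.6, -0.7, -1.3]
opening: 0.301
finger_force: 49.0
```

arm_command(series=[0,0,0.1,0,0,0,1,0,0,0.1,0,0,0,1,0,0,0.1,0,0,0,1])

```text
time: 7.9
eef_pos: [0.5205, -0.0441, 0.0951]
tcp_rot: [0.999, 0.04, 0.0, 0.0]
contact_force: [-0.3, -0.2, -0.8]
opening: 0.295
finger_force: 49.1
```

arm_command(series=[0,0,0.1,0,0,0,1,0,0,0.1,0,0,0,1])

```text
time: 8.07
eef_pos: [0.5208, -0.0441, 0.0949]
tcp_rot: [0.999, 0.04, 0.0, 0.0]
contact_force: [-1.4, 1.0, 4.0]
opening: 0.297
finger_force: 49.2
```

arm_command(series=[0,0,0.1,0,0,0,1,0,0,0.1,0,0,0,1])

```text
time: 8.23
eef_pos: [0.5214, -0.044, 0.0944]
tcp_rot: [0.999, 0.04, 0.001, -0.0]
contact_force: [-2.0, 1.2, 6.1]
opening: 0.296
finger_force: 50.1
```

arm_command(series=[0,0,0.1,0,0,0,1,0,0,0.1,0,0,0,1])

```text
time: 8.4
eef_pos: [0.5216, -0.044, 0.0943]
tcp_rot: [0.999, 0.04, 0.001, -0.0]
contact_force: [-3.0, 1.8, 10.6]
opening: 0.298
finger_force: 50.6
```

arm_command(series=[-0.1,0,-0.65,0,0,0,1,-0.1,0,-0.65,0,0,0,1,-0.1,0,-0.65,0,0,0,1])

```text
time: 8.65
eef_pos: [0.5193, -0.0442, 0.0985]
tcp_rot: [0.999, 0.04, 0.0, 0.0]
contact_force: [-0.2, -0.2, -0.2]
opening: 0.293
finger_force: 49.1
```

arm_command(series=[0,-0.6,0,0,0,0,1,0,-1.2,0,0,0,0,1,0,-1.8,0,0,0,0,1,0,-2.4,0,0,0,0,1,0,-3.0,0,0,0,0,1,0,-3.6,0,0,0,0,1,0,-4.2,0,0,0,0,1,0,-4.8,0,0,0,0,1,0,-5.2,0,0,0,0,1])

```text
time: 9.4
eef_pos: [0.5151, 0.0085, 0.0986]
tcp_rot: [0.999, 0.041, -0.0, -0.0]
contact_force: [-0.5, -1.1, -0.2]
opening: 0.3
finger_force: 49.1
```

arm_command(series=[0,-0.5,0,0,0,0,1,0,-1.0,0,0,0,0,1,0,-1.5,0,0,0,0,1,0,-2.0,0,0,0,0,1,0,-2.5,0,0,0,0,1,0,-3.0,0,0,0,0,1,0,-3.5,0,0,0,0,1,0,-4.0,0,0,0,0,1])

```text
time: 10.07
eef_pos: [0.5119, 0.048, 0.0986]
tcp_rot: [0.999, 0.04, 0.0, 0.0]
contact_force: [-0.8, -0.1, -1.2]
opening: 0.297
finger_force: 49.1
```

arm_command(series=[0,-0.5,0,0,0,0,1,0,-1.0,0,0,0,0,1,0,-1.5,0,0,0,0,1,0,-2.0,0,0,0,0,1,0,-2.5,0,0,0,0,1,0,-3.0,0,0,0,0,1,0,-3.5,0,0,0,0,1,0,-4.0,0,0,0,0,1])

```text
time: 10.73
eef_pos: [0.5087, 0.0879, 0.0986]
tcp_rot: [0.999, 0.04, 0.0, 0.0]
contact_force: [-0.9, -0.2, -0.6]
opening: 0.299
finger_force: 49.1
```

arm_command(series=[0,-0.5,0,0,0,0,1,0,-1.0,0,0,0,0,1,0,-1.5,0,0,0,0,1,0,-2.0,0,0,0,0,1,0,-2.5,0,0,0,0,1,0,-3.0,0,0,0,0,1,0,-3.5,0,0,0,0,1])

```text
time: 11.32
eef_pos: [0.5059, 0.1228, 0.0985]
tcp_rot: [0.999, 0.04, -0.0, -0.0]
contact_force: [1.0, 1.3, -0.3]
opening: 0.297
finger_force: 49.1
```

arm_command(series=[0,-0.5,0,0,0,0,1,0,-1.0,0,0,0,0,1,0,-1.5,0,0,0,0,1,0,-2.0,0,0,0,0,1,0,-2.5,0,0,0,0,1,0,-3.0,0,0,0,0,1,0,-3.2,0,0,0,0,1,0,-3.2,0,0,0,0,1])

```text
time: 11.98
eef_pos: [0.5032, 0.1547, 0.0985]
tcp_rot: [0.999, 0.041, -0.0, -0.0]
contact_force: [0.2, -0.5, -0.9]
opening: 0.299
finger_force: 49.1
```

```bash
python3 - <<'E'
from ov import *
st=telemetry.get_state(); p=st['eef_pos'];print(p,st['contact_force'])
s=snap('side','side4'); snap('top','top4')
a,_=zoom('side4',230,200,350,320,4,1.4)
b,_=zoom('top4',180,200,310,280,2.4,1.4)
cv2.imwrite('pics/c9.png',np.hstack([a,cv2.copyMakeBorder(b,0,480-b.shape[0],0,0,0)]))
E
```

```text
[0.50323805 0.15471273 0.09853583] [ 0.15880715 -0.49593637 -0.85567256]
```

View pics/c9.png

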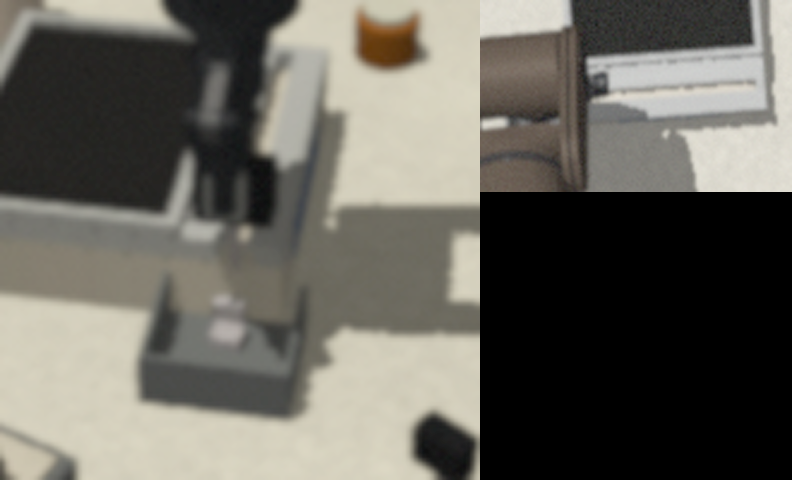

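Both nuts lie in the tray at (228,303) and (228,330), and the slot is empty. I'll raise the scraper and measure the stand's uprights from the picture without the scraper.

arm_command(series=[0,0,-3,0,0,0,1,0,0,-6,0,0,0,1,0,0,-9,0,0,0,1,0,0,-9,0,0,0,1])

```text
time: 12.42
eef_pos: [0.5074, 0.1545, 0.196]
tcp_rot: [0.999, 0.04, 0.006, -0.0]
contact_force: [1.5, 0.6, -0.1]
opening: 0.293
finger_force: 49.3
```

```bash
python3 - <<'E'
from ov import *
s=load('side2')
f=lambda P:(np.array(P,float)+.5)/4-.5+[260,230]
print(px2w(s,f([[123,452],[182,462],[133,428],[183,437],[150,390],[203,405],[155,373],[203,383]]),.06).round(4))
out=[]
for gap in(.012,.019):
    im,dr=zoom('side2',275,315,325,380,8,1.3)
    for d in(-gap,gap): dr(box(.4285,.3505+d,.004,.06,.024,.014,-.05),(0,0,255))
    out.append(im)
out.insert(0,zoom('side2',275,315,325,380,8,1.3)[0][:, :390])
cv2.imwrite('pics/c10.png',cv2.resize(np.hstack(out),(790,346)))
E
```

```text
[[0.4392 0.3782 0.06  ]
 [0.4118 0.3769 0.06  ]
 [0.4381 0.3632 0.06  ]
 [0.4144 0.3625 0.06  ]
 [0.4357 0.3385 0.06  ]
 [0.4093 0.3412 0.06  ]
 [0.4358 0.3274 0.06  ]
 [0.4121 0.3277 0.06  ]]
```

View pics/c10.png

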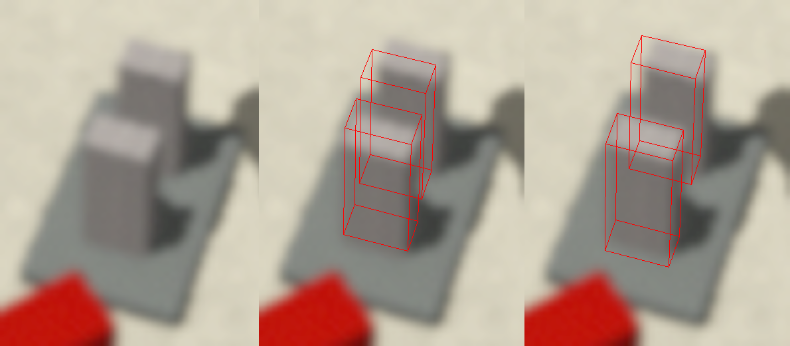

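The uprights are clear: y from .328 to .340 and from .363 to .378, with a gap of about 24 mm. I'll put the scraper back in exactly the pose it was found in.

arm_command(series=[-5.8,-20,0,0,0,7,1,-5.8,-20,0,0,0,7,1,-5.8,-20,0,0,0,7,1,-5.8,-20,0,0,0,7,1,-5.8,-20,0,0,0,7,1,-5.8,-20,0,0,0,7,1,-5.8,-20,0,0,0,7,1,-5.8,-20,0,0,0,7,1,-5.8,-20,0,0,0,7,1])

```text
time: 13.17
eef_pos: [0.4298, 0.3478, 0.1881]
tcp_rot: [1.0, -0.021, -0.0, 0.0]
contact_force: [0.5, 0.1, -1.4]
opening: 0.293
finger_force: 49.6
```

```bash
python3 - <<'E'
from h import *
st=telemetry.get_state(); print(st['eef_pos'],R.from_quat(st['tcp_rot']).as_matrix().round(4).tolist())
E
```

```text
[0.42976095 0.34778044 0.18809362] [[0.9991, -0.0426, -0.0004], [-0.0426, -0.9991, -0.0008], [-0.0004, 0.0008, -1.0]]
```

arm_command(series=[0,-0.15,3,0,0,0,1,0,-0.15,6,0,0,0,1,0,-0.15,9,0,0,0,1,0,-0.15,10.5,0,0,0,1,0,-0.15,11,0,0,0,1,0,-0.15,11,0,0,0,1,0,-0.15,11,0,0,0,1])

```text
time: 13.75
eef_pos: [0.4306, 0.3499, 0.0795]
tcp_rot: [1.0, -0.021, 0.001, -0.0]
contact_force: [0.2, -0.1, -0.5]
opening: 0.295
finger_force: 49.5
```

arm_command(series=[0,0,0.3,0,0,0,1,0,0,0.5,0,0,0,1,0,0,0.6,0,0,0,1,0,0,0.6,0,0,0,1])

```text
time: 14.08
eef_pos: [0.4297, 0.3505, 0.073]
tcp_rot: [1.0, -0.021, 0.0, -0.0]
contact_force: [0.7, -0.4, -1.2]
opening: 0.298
finger_force: 49.5
```

arm_command(series=[0,0,0.1,0,0,0,1,0,0,0.2,0,0,0,1,0,0,0.2,0,0,0,1])

```text
time: 14.33
eef_pos: [0.4293, 0.3504, 0.0704]
tcp_rot: [1.0, -0.021, -0.0, 0.0]
contact_force: [0.1, 0.5, -0.2]
opening: 0.295
finger_force: 49.5
```

arm_command(series=[0,0.08,0.1,0,0,0,1,0,0.08,0.1,0,0,0,1,0,0.08,0.1,0,0,0,1])

```text
time: 14.58
eef_pos: [0.4296, 0.3497, 0.0698]
tcp_rot: [1.0, -0.021, 0.0, -0.0]
contact_force: [0.3, 1.0, -0.5]
opening: 0.293
finger_force: 49.5
```

arm_command(series=[0,0,0.1,0,0,0,1,0,0,0.1,0,0,0,1,0,0,0.1,0,0,0,1])

```text
time: 14.83
eef_pos: [0.4297, 0.3498, 0.0696]
tcp_rot: [1.0, -0.021, 0.0, -0.0]
contact_force: [-1.7, -0.3, 5.4]
opening: 0.294
finger_force: 50.2
```

arm_command(series=[0,0,0,0,0,0,0.68,0,0,0,0,0,0,0.64,0,0,0,0,0,0,0.6,0,0,0,0,0,0,0.5,0,0,0,0,0,0,0.3,0,0,0,0,0,0,0.2])

```text
time: 15.33
eef_pos: [0.4293, 0.3495, 0.0683]
tcp_rot: [1.0, -0.021, -0.0, 0.0]
contact_force: [-0.2, 1.1, 0.2]
opening: 0.767
finger_force: 0.0
```

arm_command(series=[0,0,-2,0,0,0,0.2,0,0,-5,0,0,0,0,0,0,-9,0,0,0,0,0,0,-13,0,0,0,0,0,0,-17,0,0,0,0,0,0,-17,0,0,0,0])

```text
time: 15.83
eef_pos: [0.4335, 0.3519, 0.2492]
tcp_rot: [1.0, -0.021, 0.008, -0.004]
contact_force: [1.7, 0.5, 0.2]
opening: 1.0
finger_force: 0.0
```

```bash
python3 - <<'E'
from ov import *
st=telemetry.get_state(); print(st['eef_pos'],st['tcp_rot'])
s=snap('side','side5'); t=snap('top','top5')
a0=cv2.imread('pics/side1.png')[300:360,270:330]; a=s['color'][300:360,270:330]
print('side diff',np.abs(a0.astype(int)-a).mean((0,1)))
b,_=zoom('top5',310,190,420,280,4,1.4)
cv2.imwrite('pics/c11.png',np.hstack([cv2.resize(a0,(360,360),interpolation=2),cv2.resize(a,(360,360),interpolation=2)]))
cv2.imwrite('pics/c12.png',np.vstack([cv2.imread('pics/c11.png'),cv2.copyMakeBorder(cv2.resize(b,(293,240)),0,0,0,720-293,0)]))
E
```

```text
[0.43345309 0.35191299 0.24924406] [ 0.99974963 -0.02054459  0.00768963 -0.00441263]
side diff [15.35694444 16.95111111 17.30833333]
```

View pics/c12.png

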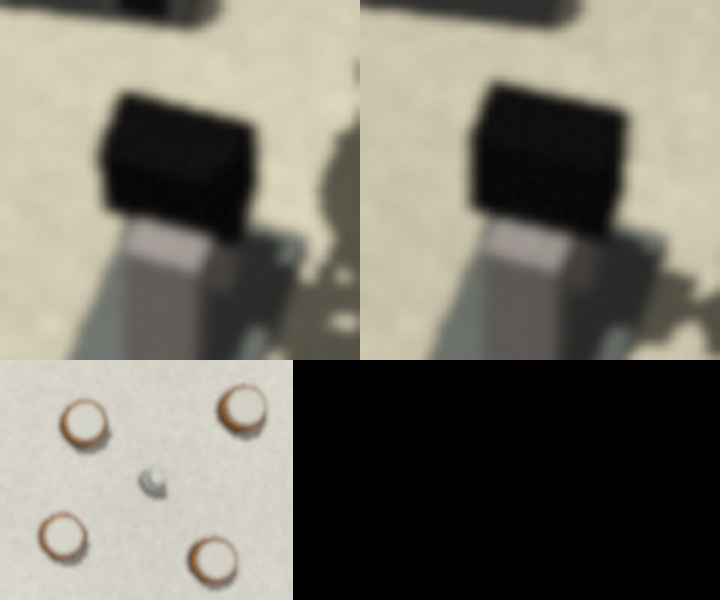

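In the latest side crop (right) the head now sits upright on the uprights; at the start (left) it was slightly tilted. The four jars are unchanged. Next I'll work out jar targets and bystander clearances.

```bash
cat > jars.py <<'E'
from h import *
import sys
def jars(f):
    """cap centres (world, z=.042 unless on mat): amber ring blob + cap"""
    c=load(f); im=c['color'].astype(int); m=((im[...,2]-im[...,0])>40).astype(np.uint8)
    m[:, :300]=0; m[:190]=0; m[300:]=0; m[:,425:]=0
    m=cv2.morphologyEx(m,cv2.MORPH_CLOSE,np.ones((9,9),np.uint8))
    n,L,st,ce=cv2.connectedComponentsWithStats(m); out=[]
    for i in range(1,n):
        if st[i,4]>80: out.append((ce[i].round(1),px2w(c,ce[i],.024)[0].round(4)))
    return out
if __name__=='__main__':
    for o in jars(sys.argv[1]): print(*o)
E
python3 jars.py top0; python3 jars.py top5; python3 - <<'E'
from h import *
c=load('top0')
print('reagent',px2w(c,[317,144],.15),'canister',px2w(c,[368,152],.09),'beaker rim',px2w(c,[224,139],.09),'dish',px2w(c,[188,158],.02))
q=np.array([.57948,.04052,.08134]); M=R.from_euler('z',q[2]).as_matrix()[:2,:2]
for a in(.031,-.031):
  for b in(-.047,.047): print(a,b,(q[:2]+M@[.0435+a,b]).round(4))
E
```

```text
[331.7 255.3] [ 0.4679 -0.1675  0.024 ]
[386.  265.5] [ 0.4416 -0.3164  0.024 ]
reagent [[ 0.74804209 -0.11722428  0.15      ]] canister [[ 0.74314405 -0.25852965  0.09      ]] beaker rim [[0.77375742 0.12823733 0.09      ]] dish [[0.73629766 0.23526816 0.02      ]]
0.031 -0.047 [ 6.576e-01 -3.000e-04]
0.031 0.047 [0.6499 0.0934]
-0.031 -0.047 [ 0.5958 -0.0053]
-0.031 0.047 [0.5881 0.0884]
```

arm_command(series=[9.2,26.6,2,0,0,-7,0,9.2,26.6,2,0,0,-7,0,9.2,26.6,2,0,0,-7,0,9.2,26.6,2,0,0,-7,0,9.2,26.6,2,0,0,-7,0,9.2,26.6,2,0,0,-7,0,9.2,26.6,2,0,0,-7,0,6,51.8,8,0,0,-7,0,6,51.8,8,0,0,-7,0,6,51.8,8,0,0,-7,0])

```text
time: 16.77
eef_pos: [0.4883, -0.0414, 0.1872]
tcp_rot: [0.999, 0.041, -0.002, -0.001]
contact_force: [0.7, -0.2, -0.1]
opening: 1.0
finger_force: 0.0
```

arm_command(series=[0,0,0,0,0,0,0,0,0,0,0,0,0,0])

```text
time: 16.93
eef_pos: [0.4881, -0.0415, 0.1868]
tcp_rot: [0.999, 0.038, -0.003, -0.001]
contact_force: [0.6, 0.7, -0.4]
opening: 0.999
finger_force: 0.0
```

arm_command(series=[-3.1,12.7,8,0,0,0,0,-3.1,12.7,8,0,0,0,0,-3.1,12.7,8,0,0,0,0,-3.1,12.7,8,0,0,0,0,-3.1,12.7,11,0,0,0,0,-3.1,12.7,14,0,0,0,0,-3.1,12.7,16.5,0,0,0,0,-3.1,12.7,17.5,0,0,0,0,-3.1,12.7,17.8,0,0,0,0,-3.1,12.7,17.8,0,0,0,0])

```text
time: 17.77
eef_pos: [0.4693, -0.168, 0.0112]
tcp_rot: [0.999, 0.041, -0.001, -0.001]
contact_force: [0.5, 1.1, 0.3]
opening: 1.002
finger_force: 0.0
```

arm_command(series=[0,0,0,0,0,0,0.3,0,0,0,0,0,0,0.5,0,0,0,0,0,0,0.7,0,0,0,0,0,0,1,0,0,0,0,0,0,1,0,0,0,0,0,0,1,0,0,0,0,0,0,1], force=25)

```text
time: 18.35
eef_pos: [0.4707, -0.1696, 0.0137]
tcp_rot: [0.999, 0.04, 0.001, 0.001]
contact_force: [-1.5, 1.7, 6.8]
opening: 0.551
finger_force: 25.8
```

arm_command(series=[0,0,-2,0,0,0,1,0,0,-6,0,0,0,1,0,0,-10,0,0,0,1,13.8,-24.8,-14,0,0,0,1,13.8,-24.8,-14,0,0,0,1,13.8,-24.8,-14,0,0,0,1,13.8,-24.8,-14,0,0,0,1,13.8,-24.8,-14,0,0,0,1,13.8,-24.8,-14,0,0,0,1,13.8,-24.8,-14,0,0,0,1])

```text
time: 19.18
eef_pos: [0.5875, 0.0917, 0.1525]
tcp_rot: [0.999, 0.041, 0.001, -0.0]
contact_force: [1.0, -0.4, -0.8]
opening: 0.548
finger_force: 26.5
```

arm_command(series=[0,0,0,0,0,0,1,0,0,0,0,0,0,1,0,0,0,0,0,0,1])

```text
time: 19.43
eef_pos: [0.5864, 0.0893, 0.1515]
tcp_rot: [0.999, 0.041, -0.0, 0.0]
contact_force: [0.6, 0.3, -0.8]
opening: 0.546
finger_force: 26.5
```

arm_command(series=[0.15,0,2.5,0,0,0,1,0.15,0,5,0,0,0,1,0.15,0,6.5,0,0,0,1,0.15,0,7.1,0,0,0,1,0.15,0,7.1,0,0,0,1,0.15,0,7.1,0,0,0,1])

```text
time: 19.93
eef_pos: [0.5884, 0.0885, 0.0811]
tcp_rot: [0.999, 0.04, 0.0, 0.0]
contact_force: [-0.3, -0.2, -0.6]
opening: 0.548
finger_force: 26.5
```

arm_command(series=[0,0,0.1,0,0,0,1,0,0,0.2,0,0,0,1,0,0,0.3,0,0,0,1,0,0,0.3,0,0,0,1])

```text
time: 20.27
eef_pos: [0.5887, 0.0894, 0.0784]
tcp_rot: [0.999, 0.04, 0.001, 0.0]
contact_force: [-0.8, -0.1, -0.9]
opening: 0.551
finger_force: 26.5
```

arm_command(series=[0,0,0.1,0,0,0,1,0,0,0.2,0,0,0,1,0,0,0.2,0,0,0,1])

```text
time: 20.52
eef_pos: [0.5884, 0.0895, 0.0758]
tcp_rot: [0.999, 0.04, 0.0, 0.0]
contact_force: [0.0, 0.7, -0.7]
opening: 0.549
finger_force: 26.5
```

arm_command(series=[0,0,0.1,0,0,0,1,0,0,0.1,0,0,0,1,0,0,0.1,0,0,0,1])

```text
time: 20.77
eef_pos: [0.5885, 0.0895, 0.0757]
tcp_rot: [0.999, 0.04, -0.0, 0.0]
contact_force: [-3.5, -0.4, 5.8]
opening: 0.552
finger_force: 27.0
```

arm_command(series=[0,0,0.1,0,0,0,1,0,0,0.1,0,0,0,1,0,0,0.1,0,0,0,1])

```text
time: 21.02
eef_pos: [0.5885, 0.0895, 0.0757]
tcp_rot: [0.999, 0.041, -0.0, 0.0]
contact_force: [-5.3, -0.5, 10.0]
opening: 0.549
finger_force: 27.4
```

arm_command(series=[0,0,-0.1,0,0,0,0.45,0,0,-0.1,0,0,0,0.38,0,0,-0.1,0,0,0,0.28,0,0,-0.1,0,0,0,0.28,0,0,-0.1,0,0,0,0.28,0,0,-3,0,0,0,0.28,0,0,-6,0,0,0,0.28,0,0,-9,0,0,0,0.1,0,0,-9,0,0,0,0,0,0,-9,0,0,0,0])

```text
time: 21.85
eef_pos: [0.59, 0.0894, 0.1664]
tcp_rot: [0.999, 0.04, 0.003, 0.0]
contact_force: [0.1, -0.3, -0.8]
opening: 1.002
finger_force: 0.0
```

```bash
python3 - <<'E'
from ov import *
st=telemetry.get_state(); print(st['eef_pos'])
s=snap('side','side6'); t=snap('top','top6')
a,_=zoom('side6',190,150,360,280,2.8,1.3); b,_=zoom('top6',200,150,420,290,1.45,1.3)
h=a.shape[0]; cv2.imwrite('pics/c13.png',np.hstack([a,cv2.copyMakeBorder(b,0,h-b.shape[0],0,0,0)])); print(a.shape,b.shape)
E
```

```text
[0.59004325 0.08938876 0.16641662]
(364, 476, 3) (203, 319, 3)
```

View pics/c13.png

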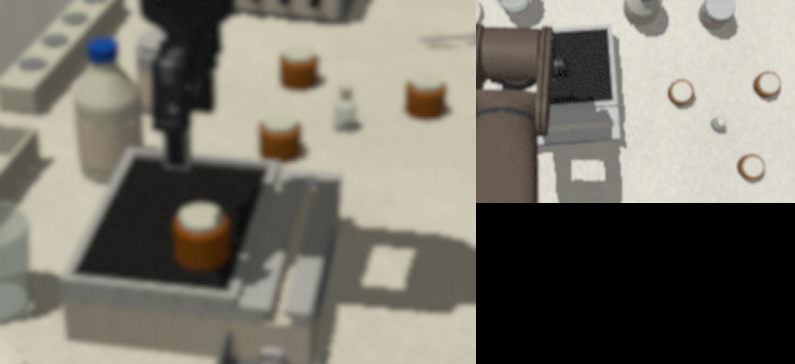

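Jar C stands upright on the mat at (200,237) and the other three are in place. I've used all my pictures, so from here on I'll check by template matching.

```bash
cat > tm.py <<'E'
from h import *
import sys
J={'A':(341.5,213),'B':(401.5,208),'C':(333.5,256),'D':(390,264.5)}
W0={'A':(.5848,-.1922),'B':(.6033,-.3593),'C':(.4673,-.1701),'D':(.4451,-.3249)}
def find(f,k,rad=35,h=13):
    a=cv2.imread('pics/top0.png'); b=cv2.imread('pics/%s.png'%f); u,v=map(round,J[k])
    t=a[v-h:v+h+1,u-h:u+h+1]; reg=b[v-h-rad:v+h+1+rad,u-h-rad:u+h+1+rad]
    r=cv2.matchTemplate(reg,t,cv2.TM_CCOEFF_NORMED); _,m,_,(x,y)=cv2.minMaxLoc(r)
    c=load(f); w=px2w(c,[[u,v],[u+x-rad,v+y-rad]],.042); d=(w[1]-w[0])[:2]
    return round(m,3),(x-rad,y-rad),(np.array(W0[k])+d).round(4)
def scr(f):
    a=cv2.imread('pics/side5.png')[305:345,280:325]; b=cv2.imread('pics/%s.png'%f)[297:353,272:333]
    r=cv2.matchTemplate(b,a,cv2.TM_CCOEFF_NORMED); _,m,_,l=cv2.minMaxLoc(r); return round(m,3),(l[0]-8,l[1]-8)
if __name__=='__main__':
    f=sys.argv[1]; snap('top',f); snap('side','s'+f)
    print(telemetry.get_state()['eef_pos'],'scraper',scr('s'+f))
    for k in sys.argv[2]: print(k,*find(f,k))
E
python3 tm.py t1 ABD
```

```text
[0.58717511 0.08939663 0.16166706] scraper (1.0, (0, 0))
A 0.999 (0, 0) [ 0.5848 -0.1922]
B 0.999 (0, 0) [ 0.6033 -0.3593]
D 0.998 (0, 0) [ 0.4451 -0.3249]
```

arm_command(series=[-2.6,28,0,0,0,0,0,-2.6,28,0,0,0,0,0,-2.6,28,0,0,0,0,0,-2.6,28,2,0,0,0,0,-2.6,28,5,0,0,0,0,-2.6,28,6,0,0,0,0,-2.6,28,6,0,0,0,0,-2.6,28,8,0,0,0,0,-2.6,28,10,0,0,0,0,-2.6,28,10,0,0,0,0])

```text
time: 22.88
eef_pos: [0.5806, -0.1908, 0.057]
tcp_rot: [0.999, 0.039, -0.005, -0.003]
contact_force: [-0.9, 0.7, -1.3]
opening: 1.0
finger_force: 0.0
```

arm_command(series=[0,0,2.5,0,0,0,0,0,0,4.5,0,0,0,0,0,0,5.2,0,0,0,0,0,0,5.2,0,0,0,0.3,0,0,5.2,0,0,0,0.5,0,0,5.2,0,0,0,0.7,0,0,5.2,0,0,0,1,0,0,5.2,0,0,0,1,0,0,5.2,0,0,0,1,0,0,5.2,0,0,0,1], force=25)

```text
time: 23.72
eef_pos: [0.5865, -0.1922, 0.0139]
tcp_rot: [0.999, 0.04, 0.002, 0.001]
contact_force: [-0.2, 1.4, 7.2]
opening: 0.551
finger_force: 26.4
```

arm_command(series=[0,0,-2,0,0,0,1,0,0,-6,0,0,0,1,0,0,-10,0,0,0,1,8.6,-18.6,-14,0,0,0,1,8.6,-18.6,-14,0,0,0,1,8.6,-18.6,-14,0,0,0,1,8.6,-18.6,-14,0,0,0,1,8.6,-18.6,-14,0,0,0,1,8.6,-18.6,-14,0,0,0,1,8.6,-18.6,-14,0,0,0,1])

```text
time: 24.55
eef_pos: [0.6561, 0.0028, 0.1521]
tcp_rot: [0.999, 0.042, 0.0, 0.0]
contact_force: [0.1, 0.2, -1.8]
opening: 0.552
finger_force: 26.4
```

arm_command(series=[0,0,2,0,0,0,1,0,0,4,0,0,0,1,0,0,6,0,0,0,1,0,0,6.7,0,0,0,1,0,0,6.7,0,0,0,1,0,0,6.7,0,0,0,1])

```text
time: 25.05
eef_pos: [0.6553, -0.0005, 0.0844]
tcp_rot: [0.999, 0.04, -0.001, -0.0]
contact_force: [0.3, 0.7, -0.2]
opening: 0.546
finger_force: 26.4
```

arm_command(series=[0.2,0,0.2,0,0,0,1,0.2,0,0.4,0,0,0,1,0.2,0,0.5,0,0,0,1,0.2,0,0.6,0,0,0,1,0.2,0,0.7,0,0,0,1,0.2,0,0.75,0,0,0,1,0.2,0,0.8,0,0,0,1,0.2,0,0.85,0,0,0,1,0.2,0,0.9,0,0,0,1,0.2,0,0.9,0,0,0,1])

```text
time: 25.88
eef_pos: [0.6578, 0.0008, 0.0759]
tcp_rot: [0.999, 0.04, 0.0, 0.0]
contact_force: [-0.8, -0.7, -0.2]
opening: 0.55
finger_force: 26.4
```

arm_command(series=[0,0,0.05,0,0,0,1,0,0,0.1,0,0,0,1,0,0,0.1,0,0,0,1])

```text
time: 26.13
eef_pos: [0.6579, 0.0008, 0.0759]
tcp_rot: [0.999, 0.04, -0.0, 0.0]
contact_force: [-3.6, 0.5, 4.7]
opening: 0.551
finger_force: 26.8
```

Contact at 4.7 N, so I can release.

arm_command(series=[0,0,0,0,0,0,0.45,0,0,0,0,0,0,0.38,0,0,0,0,0,0,0.28,0,0,0,0,0,0,0.28,0,0,0,0,0,0,0.28,0,0,-3,0,0,0,0.28,0,0,-6,0,0,0,0.28,0,0,-9,0,0,0,0.1,0,0,-9,0,0,0,0,0,0,-9,0,0,0,0])

```text
time: 26.97
eef_pos: [0.6595, 0.0005, 0.1678]
tcp_rot: [0.999, 0.04, 0.003, 0.001]
contact_force: [-0.7, -0.6, -0.2]
opening: 1.0
finger_force: 0.0
```

```bash
python3 tm.py t2 BD
```

```text
[0.65713681 0.00083408 0.1636639 ] scraper (1.0, (0, 0))
B 0.999 (0, 0) [ 0.6033 -0.3593]
D 0.998 (0, 0) [ 0.4451 -0.3249]
```

arm_command(series=[-8.2,35.5,0,0,0,0,0,-8.2,35.5,0,0,0,0,0,-8.2,35.5,0,0,0,0,0,-8.2,35.5,0,0,0,0,0,-8.2,35.5,0,0,0,0,0,-8.2,35.5,3,0,0,0,0,-8.2,35.5,5,0,0,0,0,-8.2,35.5,6,0,0,0,0,-8.2,35.5,6,0,0,0,0,-8.2,35.5,6,0,0,0,0])

```text
time: 27.9
eef_pos: [0.5997, -0.364, 0.0971]
tcp_rot: [0.999, 0.037, -0.004, -0.002]
contact_force: [-1.0, 0.5, -0.5]
opening: 0.997
finger_force: 0.0
```

```bash
python3 tm.py t3 D
```

```text
[ 0.60222389 -0.36006191  0.10038508] scraper (1.0, (0, 0))
D 0.25 (-20, -34) [ 0.5369 -0.2717]
```

arm_command(series=[0.1,0,3,0,0,0,0,0.1,0,6,0,0,0,0,0.1,0,8.4,0,0,0,0,0.1,0,9.1,0,0,0,0.2,0.1,0,9.1,0,0,0,0.5,0.1,0,9.1,0,0,0,0.7,0.1,0,9.1,0,0,0,1,0.1,0,9.1,0,0,0,1,0.1,0,9.1,0,0,0,1,0.1,0,9.1,0,0,0,1], force=25)

```text
time: 28.83
eef_pos: [0.6065, -0.3602, 0.0155]
tcp_rot: [0.999, 0.04, 0.001, 0.001]
contact_force: [0.8, 0.2, 2.1]
opening: 0.55
finger_force: 26.5
```

arm_command(series=[0,0,-2,0,0,0,1,0,0,-6,0,0,0,1,0,0,-10,0,0,0,1,8,-44.9,-15,0,0,0,1,8,-44.9,-15,0,0,0,1,8,-44.9,-15,0,0,0,1,8,-44.9,-15,0,0,0,1,8,-44.9,-15,0,0,0,1,8,-44.9,-15,0,0,0,1,8,-44.9,-15,0,0,0,1])

```text
time: 29.67
eef_pos: [0.6332, -0.0692, 0.1464]
tcp_rot: [0.999, 0.04, 0.0, 0.0]
contact_force: [1.4, 0.1, -1.1]
opening: 0.546
finger_force: 26.3
```

arm_command(series=[0,0,0,0,0,0,1,0,0,0,0,0,0,1])

```text
time: 29.83
eef_pos: [0.6337, -0.0687, 0.1465]
tcp_rot: [0.999, 0.043, 0.001, 0.0]
contact_force: [0.7, -0.6, -0.8]
opening: 0.55
finger_force: 26.3
```

arm_command(series=[2.9,-16,-1,0,0,0,1,2.9,-16,-1,0,0,0,1,2.9,-16,-1,0,0,0,1,2.9,-16,-1,0,0,0,1,2.9,-16,0,0,0,0,1,2.9,-16,3,0,0,0,1,2.9,-16,5,0,0,0,1,2.9,-16,6,0,0,0,1,2.9,-16,6,0,0,0,1,2.9,-16,6,0,0,0,1])

```text
time: 30.67
eef_pos: [0.6494, 0.0894, 0.0853]
tcp_rot: [0.999, 0.04, -0.0, 0.0]
contact_force: [0.1, -0.1, -0.3]
opening: 0.547
finger_force: 26.5
```

arm_command(series=[0,0,0,0,0,0,1])

```text
time: 30.75
eef_pos: [0.6507, 0.0898, 0.0872]
tcp_rot: [0.999, 0.04, 0.001, 0.0]
contact_force: [0.2, -0.5, -0.5]
opening: 0.548
finger_force: 26.5
```

arm_command(series=[0,-0.2,0.2,0,0,0,1,0,-0.2,0.4,0,0,0,1,0,-0.2,0.55,0,0,0,1,0,-0.2,0.65,0,0,0,1,0,-0.2,0.75,0,0,0,1,0,-0.2,0.8,0,0,0,1,0,-0.2,0.85,0,0,0,1,0,-0.2,0.9,0,0,0,1,0,-0.2,0.95,0,0,0,1,0,-0.2,0.95,0,0,0,1])

```text
time: 31.58
eef_pos: [0.6491, 0.0928, 0.0774]
tcp_rot: [0.999, 0.04, -0.0, 0.0]
contact_force: [-3.3, 0.4, 5.3]
opening: 0.551
finger_force: 27.0
```

arm_command(series=[0,0,0.05,0,0,0,1,0,0,0.1,0,0,0,1,0,0,0.1,0,0,0,1])

```text
time: 31.83
eef_pos: [0.6492, 0.0928, 0.0774]
tcp_rot: [0.999, 0.041, -0.001, 0.0]
contact_force: [-5.4, -1.0, 8.8]
opening: 0.549
finger_force: 27.3
```

arm_command(series=[0,0,-0.1,0,0,0,0.45,0,0,-0.1,0,0,0,0.38,0,0,-0.1,0,0,0,0.28,0,0,-0.1,0,0,0,0.28,0,0,-0.1,0,0,0,0.28,0,0,-3,0,0,0,0.28,0,0,-6,0,0,0,0.28,0,0,-9,0,0,0,0.1,0,0,-9,0,0,0,0,0,0,-9,0,0,0,0])

```text
time: 32.67
eef_pos: [0.6509, 0.0928, 0.1681]
tcp_rot: [0.999, 0.04, 0.003, 0.0]
contact_force: [0.5, -1.3, -1.3]
opening: 0.999
finger_force: 0.0
```

```bash
python3 tm.py t4 D
```

```text
[0.6485257  0.09273185 0.16389555] scraper (1.0, (0, 0))
D 0.998 (0, 0) [ 0.4451 -0.3249]
```

arm_command(series=[-23.6,40,0,0,0,0,0,-23.6,40,0,0,0,0,0,-23.6,40,0,0,0,0,0,-23.6,40,0,0,0,0,0,-23.6,40,0,0,0,0,0,-23.6,40,0,0,0,0,0,-23.6,40,0,0,0,0,0,-23.6,40,0,0,0,0,0,-23.6,40,0,0,0,0,0,-23.6,40,0,0,0,0,0])

```text
time: 33.6
eef_pos: [0.4649, -0.2827, 0.1628]
tcp_rot: [0.999, 0.04, -0.001, -0.001]
contact_force: [0.4, -0.4, -0.3]
opening: 0.997
finger_force: 0.0
```

arm_command(series=[0,0,0,0,0,0,0,0,0,0,0,0,0,0])

```text
time: 33.77
eef_pos: [0.4653, -0.2831, 0.163]
tcp_rot: [0.999, 0.038, -0.001, -0.001]
contact_force: [-0.3, -0.1, 0.2]
opening: 1.0
finger_force: 0.0
```

```bash
python3 tm.py t5 D
```

```text
[ 0.46654837 -0.28104579  0.16342669] scraper (1.0, (0, 0))
D 0.517 (5, -11) [ 0.475  -0.3389]
```

arm_command(series=[-2.5,4.2,2,0,0,0,0,-2.5,4.2,5,0,0,0,0,-2.5,4.2,8,0,0,0,0,-2.5,4.2,9,0,0,0,0,-2.5,4.2,11,0,0,0,0,-2.5,4.2,13.5,0,0,0,0,-2.5,4.2,15,0,0,0,0,-2.5,4.2,15.3,0,0,0,0,-2.5,4.2,15.3,0,0,0,0])

```text
time: 34.62
eef_pos: [0.4457, -0.3239, 0.0111]
tcp_rot: [0.999, 0.042, -0.001, -0.001]
contact_force: [-0.2, -0.3, -0.0]
opening: 1.0
finger_force: 0.0
```

arm_command(series=[0,0,0,0,0,0,0.3,0,0,0,0,0,0,0.5,0,0,0,0,0,0,0.7,0,0,0,0,0,0,1,0,0,0,0,0,0,1,0,0,0,0,0,0,1,0,0,0,0,0,0,1], force=25)

```text
time: 35.2
eef_pos: [0.4466, -0.3266, 0.0139]
tcp_rot: [0.999, 0.04, 0.001, 0.001]
contact_force: [-0.2, 2.5, 6.2]
opening: 0.55
finger_force: 25.8
```

arm_command(series=[0,0,-2,0,0,0,1,0,0,-6,0,0,0,1,0,0,-10,0,0,0,1,17.4,-30.8,-15,0,0,0,1,17.4,-30.8,-15,0,0,0,1,17.4,-30.8,-15,0,0,0,1,17.4,-30.8,-15,0,0,0,1,17.4,-30.8,-15,0,0,0,1,17.4,-30.8,-15,0,0,0,1,17.4,-30.8,-15,0,0,0,1])

```text
time: 36.03
eef_pos: [0.5671, -0.062, 0.1533]
tcp_rot: [0.999, 0.04, 0.0, 0.0]
contact_force: [0.9, -0.9, -1.7]
opening: 0.558
finger_force: 26.4
```

arm_command(series=[0,0,0,0,0,0,1,0,0,0,0,0,0,1])

```text
time: 36.2
eef_pos: [0.5674, -0.0618, 0.1533]
tcp_rot: [0.999, 0.043, 0.0, 0.0]
contact_force: [-0.8, -0.7, -0.5]
opening: 0.548
finger_force: 26.4
```

arm_command(series=[3.3,-5.4,0,0,0,0,1,3.3,-5.4,0,0,0,0,1,3.3,-5.4,2,0,0,0,1,3.3,-5.4,4,0,0,0,1,3.3,-5.4,6,0,0,0,1,3.3,-5.4,6.9,0,0,0,1,3.3,-5.4,6.9,0,0,0,1,3.3,-5.4,6.9,0,0,0,1])

```text
time: 36.87
eef_pos: [0.5949, -0.0083, 0.0836]
tcp_rot: [0.999, 0.04, -0.001, -0.0]
contact_force: [0.5, -0.0, -1.0]
opening: 0.548
finger_force: 26.4
```

arm_command(series=[0,0,0.2,0,0,0,1,0,0,0.4,0,0,0,1,0,0,0.5,0,0,0,1,0,0,0.6,0,0,0,1,0,0,0.65,0,0,0,1,0,0,0.7,0,0,0,1,0,0,0.75,0,0,0,1,0,0,0.8,0,0,0,1,0,0,0.8,0,0,0,1])

```text
time: 37.62
eef_pos: [0.5955, -0.0073, 0.076]
tcp_rot: [0.999, 0.04, 0.0, 0.0]
contact_force: [-0.8, 0.3, -0.2]
opening: 0.548
finger_force: 26.5
```

arm_command(series=[0,0,0.05,0,0,0,1,0,0,0.1,0,0,0,1,0,0,0.1,0,0,0,1])

```text
time: 37.87
eef_pos: [0.5955, -0.0073, 0.076]
tcp_rot: [0.999, 0.041, -0.0, -0.0]
contact_force: [-2.6, -0.1, 4.5]
opening: 0.551
finger_force: 26.9
```

arm_command(series=[0,0,0,0,0,0,0.45,0,0,0,0,0,0,0.38,0,0,0,0,0,0,0.28,0,0,0,0,0,0,0.28,0,0,0,0,0,0,0.28,0,0,-3,0,0,0,0.28,0,0,-6,0,0,0,0.28,0,0,-10,0,0,0,0.1,0,0,-10,0,0,0,0,0,0,-10,0,0,0,0])

```text
time: 38.7
eef_pos: [0.5976, -0.0077, 0.1787]
tcp_rot: [0.999, 0.04, 0.004, 0.001]
contact_force: [0.5, 0.5, 0.1]
opening: 0.997
finger_force: 0.0
```

```bash
cat > mat.py <<'E'
from tm import *
def mat(f):
    for cam,fn in(('top',f),('side','s'+f)):
        c=load(fn); im=c['color'].astype(int); g=im.min(2)
        for p in([.5955,-.0073],[.6578,.0008],[.6492,.0928],[.5885,.0895]):
            u,v=w2px(c,[[*p,.104]])[0]; x0,y0=int(u)-22,int(v)-22
            r=g[y0:y0+45,x0:x0+45]; m=(r>130).astype(np.uint8); m=cv2.morphologyEx(m,cv2.MORPH_OPEN,np.ones((5,5),np.uint8))
            n,L,st,ce=cv2.connectedComponentsWithStats(m)
            print(cam,p,(u.round(1),v.round(1)),[(ce[i].round(0)+[x0,y0]-[u,v]).round(1).tolist()+[int(st[i,4])] for i in range(1,n) if 40<st[i,4]<500])
if __name__=='__main__': mat(sys.argv[1])
E
python3 tm.py t6 ABCD; python3 mat.py t6
python3 - <<'E'
from h import *
print(telemetry.get_state()['qpos'].round(3))
# knob: bar marker at off; dark knob centroid on box top
c=load('t6'); im=c['color']; g=im.max(2); r=g[190:230,115:165]; 
for y in range(192,226,2): print(y,*['%3d'%g[y,x] for x in range(120,162,2)])
E
```

```text
[ 0.5949798  -0.00723205  0.17426332] scraper (1.0, (0, 0))
A 0.601 (27, 17) [ 0.5388 -0.2658]
B 0.691 (-30, 24) [ 0.5363 -0.2764]
C 0.484 (35, -25) [ 0.5365 -0.2658]
D 0.55 (-19, -33) [ 0.5342 -0.2744]
top [0.5955, -0.0073] (np.float64(273.7), np.float64(204.7)) []
top [0.6578, 0.0008] (np.float64(270.9), np.float64(181.3)) [[7.1, -19.3, 204]]
top [0.6492, 0.0928] (np.float64(235.9), np.float64(184.1)) [[-16.9, -7.1, 313], [-0.9, 0.9, 133]]
top [0.5885, 0.0895] (np.float64(236.7), np.float64(207.0)) [[-1.7, -19.0, 88], [-18.7, 8.0, 205]]
side [0.5955, -0.0073] (np.float64(267.6), np.float64(205.3)) [[-6.6, 20.7, 41]]
side [0.6578, 0.0008] (np.float64(243.9), np.float64(203.8)) [[10.1, -5.8, 349], [-20.9, 16.2, 56], [-5.9, 19.2, 51]]
side [0.6492, 0.0928] (np.float64(234.9), np.float64(223.2)) [[-17.9, -0.2, 408], [12.1, -20.2, 82], [2.1, 0.8, 56]]
side [0.5885, 0.0895] (np.float64(259.0), np.float64(225.9)) [[-14.0, -20.9, 48], [12.0, -20.9, 95], [2.0, 1.1, 53]]
[-0.183  0.166  1.828  0.     1.149  1.307]
192 216 218 216 208 138 187 204 198 192 178 162 132 120 128 147 167 187 203 20
[... 717 characters left out ...]
 212 145 182 214 213 181  63  38  32  18  16  22  40  42 114 206 191 110  69  38  49
212 200 134 198 216 214 205 135  58  28  14  12  28  42  98 183 211 167 100  52  36  67
214 168 143 207 212 214 210 201 168 108  41  40  58 111 185 216 208 138  82  48  39  79
216 142 142 173 203 208 210 212 208 198 144 114 125 202 212 211 194 118  69  36  49  91
218 151 114 104 116 143 162 183 197 209 205 198 194 214 211 210 172 105  58  36  60  97
220 207 187 157 117  92  99 110 122 144 169 190 204 212 211 201 143  95  47  42  77 101
222 208 211 210 197 131  86  82  81  89 100 114 123 157 169 180 127  76  40  43  90 100
224 217 216 215 212 196 126 107  98  89  83  83  82  96 105 118 107  62  34  60  97 103
```

arm_command(series=[2.9,-35.9,-3,0,0,-71,0,2.9,-35.9,-3,0,0,-71,0,2.9,-35.9,-3,0,0,-71,0,2.9,-35.9,-3,0,0,-71,0,2.9,-35.9,-3,0,0,-71,0,2.9,-35.9,-3,0,0,-71,0,2.9,-35.9,-3,0,0,-71,0,2.9,-35.9,-3,0,0,-71,0,2.9,-35.9,-3,0,0,-71,0,2.9,-35.9,-3,0,0,-71,0])

```text
time: 39.63
eef_pos: [0.5933, 0.3581, 0.2025]
tcp_rot: [0.786, 0.618, -0.001, -0.001]
contact_force: [-1.4, -0.7, -0.6]
opening: 1.0
finger_force: 0.0
```

```bash
python3 tm.py t7 ABCD; python3 mat.py t7
python3 - <<'E'
from h import *
st=telemetry.get_state(); print(st['qpos'].round(3),st['tcp_rot'])
c=load('top0')
print(w2px(c,[[.5937,.3532,.064],[.5937,.3532,.09]]))
im=c['color'].max(2); r=cv2.resize(im[190:225,120:160],None,fx=8,fy=8,interpolation=cv2.INTER_CUBIC)
m=(r<95).astype(np.uint8); n,L,s,ce=cv2.connectedComponentsWithStats(m); 
for i in range(1,n):
    if s[i,4]>3000: x,y,w,h,a=s[i]; print('blob',[120+x/8,190+y/8,w/8,h/8],ce[i]/8+[120,190])
E
```

```text
[0.59386318 0.35395285 0.20190793] scraper (0.783, (0, 0))
A 0.602 (27, 17) [ 0.5388 -0.2658]
B 0.692 (-30, 24) [ 0.5363 -0.2764]
C 0.484 (35, -25) [ 0.5365 -0.2658]
D 0.549 (-19, -33) [ 0.5342 -0.2744]
top [0.5955, -0.0073] (np.float64(273.7), np.float64(204.7)) [[-2.7, -19.7, 79], [0.3, 1.3, 155], [10.3, 18.3, 157], [-18.7, 19.3, 44], [-8.7, 19.3, 50]]
top [0.6578, 0.0008] (np.float64(270.9), np.float64(181.3)) [[0.1, 0.7, 147], [3.1, 19.7, 48]]
top [0.6492, 0.0928] (np.float64(235.9), np.float64(184.1)) [[-17.9, -7.1, 297], [13.1, -17.1, 175], [0.1, 1.9, 154], [1.1, 19.9, 49]]
top [0.5885, 0.0895] (np.float64(236.7), np.float64(207.0)) [[-0.7, -19.0, 105], [-17.7, 8.0, 206], [0.3, 1.0, 155], [2.3, 19.0, 57], [15.3, 18.0, 91]]
side [0.5955, -0.0073] (np.float64(267.6), np.float64(205.3)) [[-6.6, 19.7, 56]]
side [0.6578, 0.0008] (np.float64(243.9), np.float64(203.8)) [[9.1, -5.8, 394]]
side [0.6492, 0.0928] (np.float64(234.9), np.float64(223.2)) [[13.1, -19.2, 93]]
side [0.5885, 0.0895] (np.float64(259.0), np.float64(225.9)) [[-14.0, -20.9, 58], [10.0, -20.9, 132], [2.0, 1.1, 81]]
[ 0.391  0.346  1.556 -0.     1.244  0.64 ] [ 7.89275024e-01  6.14035775e-01 -2.17772100e-03 -5.10605520e-04]
[[139.22944955 205.85580004]
 [136.59554563 204.53813015]]
blob [np.float64(150.5), np.float64(196.625), np.float64(9.5), np.float64(28.375)] [156.73509076 214.77223705]
blob [np.float64(130.875), np.float64(198.375), np.float64(17.75), np.float64(18.125)] [139.84132762 207.2383576 ]
blob [np.float64(123.875), np.float64(218.375), np.float64(23.625), np.float64(6.625)] [134.95045618 222.67532905]
```

All four jars stand on the mat where I placed them. Turning the hand for the knob.

arm_command(series=[0,0,0,0,0,-70,0,0,0,0,0,0,-70,0,0,0,0,0,0,-70,0,0,0,0,0,0,-70,0,0,0,0,0,0,-70,0,0,0,0,0,0,-70,0,0,0,0,0,0,-70,0,0,0,0,0,0,-70,0,0,0,0,0,0,-70,0,0,0,0,0,0,-70,0])

```text
time: 40.57
eef_pos: [0.5949, 0.3511, 0.2027]
tcp_rot: [0.295, 0.955, -0.001, -0.001]
contact_force: [-0.1, 1.2, -0.4]
opening: 1.002
finger_force: 0.0
```

arm_command(series=[0,0,2,0,0,-21.5,0,0,0,4,0,0,-21.5,0,0,0,6,0,0,-21.5,0,0,0,8,0,0,-21.5,0,0,0,9,0,0,-21.5,0.2,0,0,9,0,0,-21.5,0.3,0,0,9,0,0,-21.5,0.3])

```text
time: 41.15
eef_pos: [0.5949, 0.3519, 0.1137]
tcp_rot: [0.113, 0.994, -0.001, -0.001]
contact_force: [0.8, 0.0, 0.8]
opening: 0.698
finger_force: 0.0
```

```bash
python3 - <<'E'
from h import *
st=telemetry.get_state(); p=st['eef_pos']; M=R.from_quat(st['tcp_rot']).as_matrix(); print(p,np.degrees(np.arctan2(M[1,0],M[0,0])),st['qpos'].round(2))
t=np.array([.592,.3525,.069]); print('tool shift cm',(M.T@(t-p)*100).round(2))
E
```

```text
[0.59492679 0.35188003 0.11371477] 166.98208463782245 [ 0.39  0.43  1.62 -0.    1.1  -0.96]
tool shift cm [0.29 0.   4.47]
```

arm_command(series=[0.3,0,2,0,0,0,0.4,0.3,0,3.5,0,0,0,0.4,0.3,0,4.3,0,0,0,0.5,0.3,0,4.4,0,0,0,0.6,0.3,0,4.4,0,0,0,0.8,0.3,0,4.4,0,0,0,1,0.3,0,4.4,0,0,0,1,0.3,0,4.4,0,0,0,1,0.3,0,4.4,0,0,0,1], force=30)

```text
time: 41.9
eef_pos: [0.5929, 0.3546, 0.0716]
tcp_rot: [0.113, 0.994, 0.001, 0.001]
contact_force: [2.2, 4.8, -2.4]
opening: 0.158
finger_force: 32.8
```

arm_command(series=[0,0.15,0,0,0,7,1,0,0.15,0,0,0,14,1,0,0.15,0,0,0,21,1,0,0.15,0,0,0,28,1,0,0.15,0,0,0,35,1,0,0.15,0,0,0,42,1,0,0.15,0,0,0,49,1,0,0.15,0,0,0,56,1,0,0.15,0,0,0,62,1,0,0.15,0,0,0,66,1])

```text
time: 42.73
eef_pos: [0.5926, 0.3543, 0.0715]
tcp_rot: [0.636, 0.771, -0.001, 0.0]
contact_force: [-0.5, 0.7, 0.6]
opening: 0.154
finger_force: 30.5
```

```bash
python3 - <<'E'
from h import *
st=telemetry.get_state(); M=R.from_quat(st['tcp_rot']).as_matrix(); print(st['eef_pos'],np.degrees(np.arctan2(M[1,0],M[0,0])),st['contact_force'],st['wrist_torque'],st['opening'])
E
```

```text
[0.59262597 0.35431445 0.07153977] 100.93907486694407 [-0.49658173  0.70799983  0.58323506] [ 0.02616532  0.13603074 -0.11259674] 0.15400916262787312
```

arm_command(series=[0,0,0,0,0,0,0.75,0,0,0,0,0,0,0.6,0,0,0,0,0,0,0.5,0,0,0,0,0,0,0.5,0,0,-3,0,0,0,0.5,0,0,-7,0,0,0,0.5,0,0,-11,0,0,0,0.5,0,0,-15,0,0,0,0.3,0,0,-15,0,0,0,0.3])

```text
time: 43.48
eef_pos: [0.5972, 0.3568, 0.2336]
tcp_rot: [0.635, 0.773, 0.008, 0.005]
contact_force: [0.2, -0.2, 1.7]
opening: 0.705
finger_force: 0.0
```

arm_command(series=[-16,3,-3,0,0,0,0.3,-16,3,-3,0,0,0,0.3,-16,3,-3,0,0,0,0.3,-16,3,-3,0,0,0,0.3,-16,3,-3,0,0,0,0.3,-16,3,-3,0,0,0,0.3,-16,3,-3,0,0,0,0.3,-16,3,-3,0,0,0,0.3,-16,3,-3,0,0,0,0.3,-16,3,-3,0,0,0,0.3])

```text
time: 44.32
eef_pos: [0.6524, 0.2052, 0.2505]
tcp_rot: [0.634, 0.773, -0.0, -0.0]
contact_force: [0.4, 0.2, -0.4]
opening: 0.693
finger_force: 0.0
```

```bash
python3 tm.py t8 A; python3 mat.py t8 | grep top
python3 - <<'E'
from h import *
print(telemetry.get_state()['time'])
c=load('t8'); g=c['color'].max(2)
for y in range(192,220,2): print(y,*['%3d'%g[y,x] for x in range(120,162,2)])
a=cv2.imread('pics/side0.png').astype(int); b=cv2.imread('pics/st8.png').astype(int)
d=np.abs(a-b).sum(2)
for n,(x,y) in dict(vial=(313,188),reagent=(228,190),canister=(248,175),beaker=(186,243),dish=(180,287),screwdriver=(365,162),small=(341,312),knob=(218,315),tray=(286,290)).items(): print(n,d[y-12:y+12,x-12:x+12].mean().round(1))
E
```

```text
[0.6525956  0.20482709 0.25062674] scraper (1.0, (0, 0))
A 0.603 (27, 17) [ 0.5388 -0.2658]
top [0.5955, -0.0073] (np.float64(273.7), np.float64(204.7)) [[-2.7, -19.7, 80], [20.3, -10.7, 48], [0.3, 1.3, 162], [4.3, 18.3, 239]]
top [0.6578, 0.0008] (np.float64(270.9), np.float64(181.3)) [[0.1, 0.7, 149], [3.1, 19.7, 48]]
top [0.6492, 0.0928] (np.float64(235.9), np.float64(184.1)) [[-15.9, -14.1, 233], [12.1, -17.1, 183], [0.1, 1.9, 156]]
top [0.5885, 0.0895] (np.float64(236.7), np.float64(207.0)) [[-0.7, -19.0, 105]]
44.4167
192 225 225 224 149  85  62  84  59  33  45  70  77  73  61  50  54  53  51  58  52  54
194 222 222 223 161  86  60  79  63  26  38  63  56  52  45  53  55  62  69  77  72  78
196 223 222 223 161  80  56  66  69  37  38  49  45  55  65  79  84  84  87  88  86  89
198 225 223 217 138  88  65  60  71  42  39  56  70  82  84  87  88  85  86  89  90  86
200 223 224 201 136 119  66  47  66  50  52  68  80  85  86  88  88  87  86  87  84  88
202 221 224 170 161 160  68  45  62  57  63  74  80  85  85  87  84  88  90  89  86  87
204 223 218 150 193 146  59  46  47  53  67  78  81  86  86  86  89  89  85  88  87  83
206 222 209 143 207 144  51  51  34  56  74  77  85  85  87  86  86  89  88  89  82  87
208 220 176 157 219 192  99  48  29  46  73  81  85  85  87  85  87  84  91  88  91  86
210 219 156 193 223 224 187  69  32  45  73  83  85  85  88  89  85  87  91  88  89  90
212 208 141 211 226 223 216 146  61  57  78  79  83  88  89  86  89  85  90  89  91  89
214 180 157 217 223 222 220 214 175 105  80  85  85  90  86  88  86  87  91  91  92  89
216 148 154 181 209 219 219 220 216 133  80  84  86  87  86  87  89  88  89  90  88  90
218 158 122 112 122 153 176 193 200 115  82  84  87  89  86  91  85  89  88  91  89  90
vial 26.3
reagent 63.3
canister 36.5
beaker 6.1
dish 9.0
screwdriver 8.5
small 6.6
knob 55.9
tray 17.9
```

arm_command(series=[-37.8,-15.4,-5,0,0,0,0.3,-37.8,-15.4,-5,0,0,0,0.3,-37.8,-15.4,-5,0,0,0,0.3,-37.8,-15.4,-5,0,0,0,0.3,-37.8,-15.4,-5,0,0,0,0.3,-37.8,-15.4,-5,0,0,0,0.3,-37.8,-15.4,-5,0,0,0,0.3,-37.8,-15.4,-5,0,0,0,0.3,-37.8,-15.4,-5,0,0,0,0.3,-37.8,-15.4,-5,0,0,0,0.3])

```text
time: 45.25
eef_pos: [0.5743, -0.1988, 0.3016]
tcp_rot: [0.635, 0.772, -0.0, 0.0]
contact_force: [0.4, -0.4, 0.8]
opening: 0.699
finger_force: 0.0
```

```bash
python3 tm.py t9 A; python3 mat.py t9
python3 - <<'E'
from h import *
c=load('t9'); g=c['color'].max(2)
for y in range(194,220,2): print(y,*['%3d'%g[y,x] for x in range(120,162,2)])
a=cv2.imread('pics/side0.png').astype(int); b=cv2.imread('pics/st9.png').astype(int)
d=np.abs(a-b).sum(2)
for n,(x,y) in dict(vial=(313,188),reagent=(228,190),canister=(248,175),beaker=(186,243),dish=(180,287),screwdriver=(365,162),knob=(218,315)).items(): print(n,d[y-12:y+12,x-12:x+12].mean().round(1))
a=cv2.imread('pics/top0.png'); b=c['color']
for n,(x,y) in dict(vial=(367,235),reagent=(316,150),canister=(368,157),beaker=(227,147),dish=(188,158),screwdriver=(462,285)).items():
    h=12 if n=='vial' else 16; r=cv2.matchTemplate(b[y-h-6:y+h+6,x-h-6:x+h+6],a[y-h:y+h,x-h:x+h],5); _,m,_,l=cv2.minMaxLoc(r); print(n,round(m,3),l[0]-6,l[1]-6)
E
```

```text
[ 0.57423496 -0.20157458  0.3019819 ] scraper (1.0, (0, 0))
A 0.406 (19, -26) [ 0.6576 -0.2448]
top [0.5955, -0.0073] (np.float64(273.7), np.float64(204.7)) [[-2.7, -19.7, 80], [20.3, -10.7, 48], [0.3, 1.3, 162], [1.3, 18.3, 279]]
top [0.6578, 0.0008] (np.float64(270.9), np.float64(181.3)) [[0.1, 0.7, 149], [3.1, 19.7, 48]]
top [0.6492, 0.0928] (np.float64(235.9), np.float64(184.1)) [[-16.9, -7.1, 320], [13.1, -17.1, 178], [0.1, 1.9, 156], [1.1, 19.9, 49]]
top [0.5885, 0.0895] (np.float64(236.7), np.float64(207.0)) [[-0.7, -19.0, 105], [-5.7, 13.0, 372], [0.3, 1.0, 156]]
side [0.5955, -0.0073] (np.float64(267.6), np.float64(205.3)) []
side [0.6578, 0.0008] (np.float64(243.9), np.float64(203.8)) [[10.1, -5.8, 336], [-20.9, 16.2, 53], [-6.9, 20.2, 43]]
side [0.6492, 0.0928] (np.float64(234.9), np.float64(223.2)) [[-17.9, -1.2, 392], [13.1, -20.2, 72], [2.1, 0.8, 45]]
side [0.5885, 0.0895] (np.float64(259.0), np.float64(225.9)) [[12.0, -20.9, 93], [2.0, 1.1, 51]]
194 220 221 223 199 148 212 220 217 221 220 219 167 149 176 160 142 136 134 157 180 203
196 221 221 222 167 174 220 219 219 2
[... 511 characters left out ...]
191  97  30  19  23  20  20  15  20  22  69 175 209 130  89  47  50
210 220 155 191 224 221 185  62  25  12  17  24  21  37  34 100 182 196 115  71  42  53
212 210 137 208 223 220 215 146  63  41  39  37  43  44 102 193 218 176 105  54  43  73
214 177 154 218 222 220 221 212 176 112  57  61  95 121 195 220 215 146  87  43  42  86
216 152 150 180 207 217 219 220 221 208 179 183 212 218 222 222 203 121  73  42  50  95
218 158 122 113 120 149 170 192 210 217 220 223 223 223 219 218 180 110  63  39  62 104
vial 78.6
reagent 20.9
canister 20.8
beaker 18.8
dish 27.9
screwdriver 26.3
knob 53.1
vial 0.643 3 4
reagent 0.999 0 0
canister 0.723 2 -5
beaker 0.998 0 0
dish 0.992 0 0
screwdriver 0.999 0 0
```

```bash
python3 - <<'E'
from plant import ctrl
print(ctrl.sign_off())
E
```

```text
the job is handed in; nothing more can be done
None
```

I handed the job in after about 45 s of robot time: both nuts are in the tray, all four jars stand on the mat, the switch was then turned on, and the scraper is back in its stand. It now sits upright where it had been tilted at the start. The last picture didn't show the canister or vial clearly, and no verdict came back.

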